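# Walk the spacing gauge along the carrier rail

### The job

Check the seat spacing of the carrier rail with the spacing gauge: pull the gauge up out of its holder and lay it in the first two seats, its plain hub in the first seat (the one farthest from the rail's end plate) and its collar-end hub in the second. Then walk it end over end to the other end of the rail: swing the plain hub up over the top and down into the third seat while the other hub stays in the second, then swing the collar-end hub up over the top and down into the fourth seat while the plain hub stays in the third, lowering each end gently into its seat rather than letting it fall and never lifting the whole gauge off the rail. Leave it lying there, let go, and leave the holder standing and the jar, timer and dropper bottle where they are.

Things in the scene. Friction and masses are not known exactly. Their poses are not given: they have to be found in the camera images.
- gauge: Loose steel gauge, 0.3 kg: 8 mm rod with a roller hub at each end, hub centres 110 mm apart; a collar 36 mm across, 12 mm thick sits 39 mm from one hub. Origin mid-rod, z towards the collar end, y along the hub axles. Starts about upright in the holder, collar end up, upper hub's centre 39 mm over the mouth; lift it over 90 mm to clear. Held by a hub, the gauge swings freely about its axle.
- plain_end (a point): Centre of the hub without a collar near it (lower one at the start, in the holder). A hub is a pair of steel rollers 26 mm in diameter on a common axle along the gauge's y, 28 mm over its two flat outer faces, which are the place to grip; it turns freely on the rod.
- collar_end (a point): Centre of the like hub that has the collar near it (the upper one at the start).
- rail: Fixed grey rail: bar 46 (x) x 400 (y) x 14 mm high with four aluminium saddle seats along y, 110 mm apart: blocks 22 mm wide (x), tops 43 mm above the desk, with a slot 23.6 mm wide on whose edges a hub rests (from 6 mm off it rolls in). Upright end plate at the -y end, 38 mm past seat 4, top 46 mm up. Origin: underside, midway between seats 2 and 3; y points from seat 4 to 1.
- seat_1 (a point): Where a hub's centre lies when seated in the first saddle, the one farthest from the end plate, 48 mm above the desk; the hub's axle then lies across the rail (along its x). A push along a nearly level rod, as on an arc of too small a radius, can roll the planted hub out over the slot's edge; 1 to 2 mm too large does no harm.
- seat_2 (a point): The same for the second seat, 110 mm on towards the end plate.
- seat_3 (a point): The same for the third seat.
- seat_4 (a point): The same for the fourth seat, next to the end plate.
- holder: Loose grey upright cup, 0.6 kg, 100 mm high, 51 mm outside and 43 mm inside diameter, inner floor 16 mm up, on a round foot 84 mm in diameter. Origin at the centre of its underside, z up. It stands to the left or to the right of the rail.
- holder_mouth (a point): Centre of the holder's open mouth, 100 mm above the desk.
- jar: White wide jar with lid, 72 mm across, 125 mm high, a loose bystander on the other side of the rail from the holder. Origin at the centre of its underside.
- interval_timer: White square timer with black dial, 64 x 64 x 48 mm, a loose bystander between the robot and the rail. Origin at the centre of its underside.
- dropper: Small dropper bottle, 25 mm across, 74 mm high, a loose bystander between the robot and the rail. Origin at the centre of its underside.
Things that resemble listed ones, but are neither listed nor needed, are in the scene too. Of the things shaped like the gauge, the steel one is meant.

How it is judged:
On the way, in this order (a step that is already met when the one before it is completed fails the run):
1. the gauge lies in seats 1 (plain hub) and 2 (collar-end hub) (distance between plain_end and seat_1 below 0.008 m and distance between collar_end and seat_2 below 0.008 m), for 0.2 s.
2. the gauge is upside down, within 0.4 rad of upright, its collar-end hub still in seat 2 (angle between gauge's own z axis and vertical above 2.74 rad and distance between collar_end and seat_2 below 0.012 m), for 0.05 s.
3. the gauge lies in seats 2 (collar-end hub) and 3 (plain hub) (distance between plain_end and seat_3 below 0.008 m and distance between collar_end and seat_2 below 0.008 m), for 0.2 s.
4. the gauge is within 0.4 rad of upright on its plain hub, still in seat 3 (angle between gauge's own z axis and vertical below 0.4 rad and distance between plain_end and seat_3 below 0.012 m), for 0.05 s.
At the end, for the whole second after the job is handed in: The gauge lies at rest and released, its plain hub's centre within 8 mm of seat 3 and its collar-end hub's centre within 8 mm of seat 4; the holder stands upright (within 0.1 rad) (distance between plain_end and seat_3 below 0.008 m and distance between collar_end and seat_4 below 0.008 m and linear speed of gauge below 0.02 m/s and contact force between gauge and the fingers below 0.05 N and angle between holder's own z axis and vertical below 0.1 rad); the robot touches nothing.
It fails at once if leaning or lying over seats 2 to 4, the whole gauge is lifted more than 15 mm off the seats (x of gauge in the frame of rail between -0.03 and 0.03 m and y of gauge in the frame of rail between -0.2 and 0.08 m and angle between gauge's own z axis and vertical between 0.6 and 2.54 rad and height (world z) of each of plain_end, collar_end above 0.0634 m and height (world z) of any of plain_end, collar_end below 0.128 m).
It fails at once if the gauge falls or is flung (turns faster than 6 rad/s) (angular speed of gauge above 6 rad/s).
It fails at once if the holder is moved more than 40 mm or tipped more than 0.4 rad (distance of holder from where it was at the start of the episode above 0.04 m or angle between holder's own z axis and vertical above 0.4 rad).
It fails at once if the jar, timer or dropper bottle is moved more than 30 mm (distance of any of jar, interval_timer, dropper from where it was at the start of the episode above 0.03 m).
It also fails if it takes over 72 s, if anything falls off the work surface, if the arm or the gripper's body presses on something with over 40 N, if the wrist force passes 120 N, or if a joint passes its speed limit or range.

### The arm

A 7-joint arm with a two-finger parallel gripper is mounted at the origin on a cart in front of the work surface, level with it; the furniture and walls round the work are solid. World frame = base frame: x ahead of the robot, y to its left, z up, the work surface at z = 0. Lengths are in m, angles in rad, forces in N, time in s.
With the tool pointing down it reaches from about 0.425 to 0.875 m from the base axis. Payload 4.7 kg.
Tool frame: the origin (TCP) lies at the very end of the fingers, on their centre line; the grasp point (between the pads) lies behind it (ctrl.tcp_to_grasp is the z of the grasp point in the tool frame, in m); z points along the fingers, y is the line along which they close (so a half turn about z gives the same grasp; the last joint's range is limited). The gripper opens to 87 mm and grips with 3 to 60 N. Pads are 19 mm wide; open, the fingers measure 117 mm over their backs; the gripper's body (75 mm by 190 mm) begins 51 mm behind the grasp point.
Start: joints at [-1.326, 0.321, -0.07, 1.45, 0.023, 1.371, -0.057], TCP at [0.149, 0.633, 0.223] pointing down, gripper open.
Joint ranges: [-2.86, 2.86], [-0.3, 2.09], [-1.38, 1.24], [0.06, 2.45], [-1.56, 4.7], [0.09, 2.05], [-2.69, 2.69]. Speed limits (rad/s): [2.57, 2.57, 3.14, 3.14, 3.14, 3.14, 3.14].

### API

Orientations are given as a rotation vector (axis times angle).
In Python, from bench import ctrl gives the robot as it stands.
- The arm moves only by the tool step_arm, never from a script. Its argument "targets" is a list of rows, each a list of 7 numbers: the shift along the world's x, y, z in cm, then the turn, a rotation vector about the world's x, y, z in degrees, then the opening, from 0 (shut) to 1 (fully open). A call has exactly 5 rows; each row shifts and turns the commanded pose from where the row before left it; what a row does not reach is not made up. A row lasts 1/12 s, in which the tool goes at most 41.7 mm and 7.16 degrees, less where a joint would pass 70% of its speed; a pose out of reach is approached as far as the arm can. A call with a gripper value outside its range is refused whole. The fingers move at their own pace and stop on an object; "force" is the grip in N (left out, the last holds). Time passes only in rows, so rows that do not move let the fingers close, or fill a call up. It gives the time, the measured TCP pose, the force, the opening and the grip force at its end, in the units of the state.
- ctrl.get_state(): the state, without advancing time (a new reading comes with each control period).
- ctrl.get_image(name): name is "scene" or "top" or "wrist"; returns (picture, depth): 420x560x3 uint8, red, green, blue; 420x560 float32, m along the optical axis (not along the pixel's ray), 0 where there is no reading.
- ctrl.camera_params(name): a dict with "intrinsics" (3x3 intrinsics, pixels), "distortion" ([k1, k2, p1, p2, k3] as OpenCV has them; the pictures are not rectified), "rvec" (rotation vector, rad) and "tvec" (3), from world to camera coordinates, as OpenCV has them; the wrist camera has in their place "hand_eye" (4x4, takes a point from camera to tool coordinates, whose origin is the TCP and whose axes are the flange's). Camera axes: x right, y down, z forward; pixel columns grow to the right and rows downward; lengths in m; the calibration is good to about 2 mm. A picture is of the moment at which its call begins: read the wrist's pose just before it. camera_params takes no time and is no camera call.
- ctrl.close_job(): hands the job in; it is judged then, once.
The state is a dict: "time": time; "joint_positions": joint angles; "qd": joint speeds; "joint_torque": joint torques, N m; "position": TCP position; "tool_rot": TCP orientation; "ft_force": force on the tool from outside, world axes, zero at the start; "torque": the same for the moment, N m; "grip_width": opening from 0.0 (shut) to 1.0 (fully open); "grip_force": force on a finger pad.
Only numpy, scipy, OpenCV 4.12 (cv2) and the standard library are available. Lean on these libraries where they do the work, as an engineer would, in place of code of your own. Each camera call takes 0.05 s, during which the arm holds its last target. There are 200 camera calls.

## Working session

There is one attempt and no reset: what is moved stays moved. The work goes in short steps, Python scripts to look and compute and a tool call to move; the robot and the scene stay as the last step left them, time stands still between calls to the robot, and variables do not carry over. Pictures are saved under pics/ and viewed, at most 13 in all, crops included, and the job is handed in when it is done.

Besides the shell and the picture viewer there is one more tool, called by a JSON object that holds its "api" and its "payload", one argument or row to a line. step_arm: Moves the arm, as the interface text tells. Its arguments: {"type":"object","properties":{"targets":{"type":"array"},"force":{"type":"number"}},"required":["targets"]}

```bash
mkdir -p pics; cat > h.py <<'E'
import numpy as np, cv2
from bench import ctrl
from scipy.spatial.transform import Rotation as R
def grab(n):
    s=ctrl.get_state(); im,d=ctrl.get_image(n); np.savez('%s.npz'%n,im=im,d=d,p=s['position'],r=s['tool_rot']); return im,d
def pose(n):
    c=ctrl.camera_params(n)
    if n=='wrist':
        z=np.load('wrist.npz'); T=np.eye(4);T[:3,:3]=R.from_rotvec(z['r']).as_matrix();T[:3,3]=z['p']
        T=T@np.array(c['hand_eye']); return T[:3,:3],T[:3,3]
    Rm=cv2.Rodrigues(np.array(c['rvec'],float))[0]; return Rm.T,-Rm.T@np.array(c['tvec']).ravel()
def rays(n,uv):
    c=ctrl.camera_params(n); Rm,o=pose(n)
    q=cv2.undistortPoints(np.array(uv,float).reshape(-1,1,2),np.array(c['intrinsics']),np.array(c['distortion'])).reshape(-1,2)
    return o,np.c_[q,np.ones(len(q))]@Rm.T
def onplane(n,uv,z):
    o,d=rays(n,uv); return o+d*((z-o[2])/d[:,2])[:,None]
def cloud(n):
    z=np.load('%s.npz'%n); d=z['d']; v,u=np.mgrid[:d.shape[0],:d.shape[1]]
    o,r=rays(n,np.c_[u.ravel(),v.ravel()]); P=o+r*d.ravel()[:,None]; P[d.ravel()==0]=np.nan
    return P.reshape(d.shape+(3,)),z['im']
def two(n1,uv1,n2,uv2):
    o1,d1=rays(n1,[uv1]);o2,d2=rays(n2,[uv2]);d1=d1[0];d2=d2[0]
    t=np.linalg.lstsq(np.c_[d1,-d2],o2-o1,rcond=None)[0]; a=o1+d1*t[0];b=o2+d2*t[1]; return (a+b)/2,np.linalg.norm(a-b)
E
python3 - <<'E'
from h import *
a=grab('scene')[0];b=grab('top')[0]
cv2.imwrite('pics/a.png',a[:,:,::-1]);cv2.imwrite('pics/b.png',b[:,:,::-1])
for n in('scene','top'): print(pose(n)[1],pose(n)[0][:,2])
print(ctrl.tcp_to_grasp,ctrl.get_state()); print(ctrl.camera_params('wrist')['hand_eye'])
E
```

```text
[-0.0301513   1.20714229  0.76104174] [ 0.38932731 -0.80995892 -0.43862374]
[0.43183891 0.0502086  1.16004543] [ 0.09854026 -0.00469854 -0.99512197]
-0.0187 {'time': 0.1, 'joint_positions': array([-1.32592121,  0.32177922, -0.07004357,  1.45156363,  0.02258701,
        1.37078238, -0.05692379]), 'qd': array([ 0.00068486, -0.00264153, -0.00050304, -0.00356483,  0.00112266,
       -0.00044499, -0.00055194]), 'joint_torque': array([ 3.58750394e-04, -4.92569339e+01, -4.05359203e-01, -3.13398385e+01,
       -6.42529875e-02,  3.94243759e-02,  5.27764814e-05]), 'position': array([0.14863014, 0.63226994, 0.2215455 ]), 'tool_rot': array([-3.61742445e-01, -3.12058596e+00,  2.73818279e-03]), 'ft_force': array([ 0.03350188,  0.7097548 , -0.46385417]), 'torque': array([ 0.01497211, -0.00643644,  0.02490838]), 'grip_force': 0.0, 'grip_width': 0.9983647321212031}
[[ 1.85693249e-04 -9.68441908e-01 -2.49239315e-01  6.76643323e-02]
 [ 9.99999654e-01  3.81882600e-04 -7.38799692e-04  7.63888754e-04]
 [ 8.10664742e-04 -2.49239092e-01  9.68441644e-01 -1.62265654e-01]
 [ 0.00000000e+00  0.00000000e+00  0.00000000e+00  1.00000000e+00]]
```

View pics/a.png

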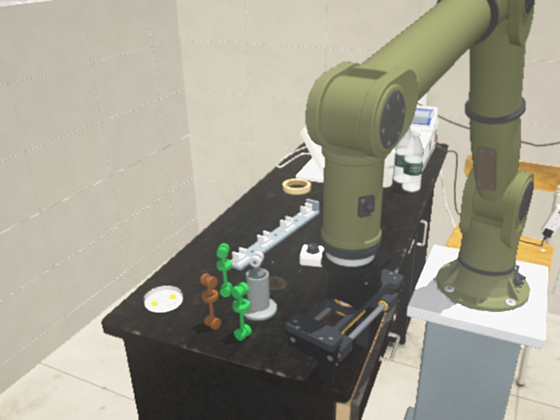

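View pics/b.png

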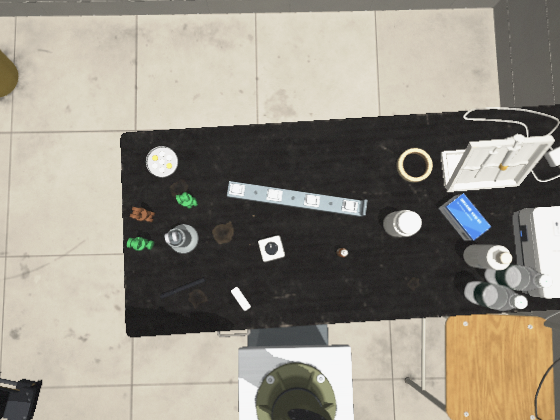

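The scene picture shows the steel gauge in the grey holder at (257,285), with green and brown look-alikes beside it. The top picture shows the holder at (182,238), the rail from (230,190) to (365,207) with its end plate on the right, the timer at (271,248), the dropper at (342,252) and the jar at (403,222).

```bash
python3 - <<'E'
from h import *
P,im=cloud('top')
for n,(u,v) in dict(rail1=(237,189),r2=(274,195),r3=(312,200),r4=(351,205),jar=(403,222),timer=(271,248),drop=(342,252),hold=(190,240),gtop=(175,236)).items(): print(n,P[v,u].round(3))
c=cv2.resize(im[170:262,120:260],None,fx=5.5,fy=5.5,interpolation=cv2.INTER_CUBIC)
d=cv2.resize(im[170:220,220:376],None,fx=5,fy=5,interpolation=cv2.INTER_CUBIC)
o=np.zeros((600,800,3),np.uint8); o[:250,:780]=d; e=cv2.resize(im[175:262,125:285],(640,348),interpolation=cv2.INTER_CUBIC); o[252:600,:640]=e
cv2.imwrite('pics/c.png',o[:,:,::-1])
P,im=cloud('scene')
cv2.imwrite('pics/d.png',cv2.resize(im[195:345,195:335],(700,750)[:2] and (560,600),interpolation=cv2.INTER_CUBIC)[:,:,::-1])
for u,v in((256,260),(258,285),(237,260),(312,210)): print(P[v,u].round(3))
E
```

```text
rail1 [0.603 0.152 0.029]
r2 [0.583 0.047 0.031]
r3 [ 0.567 -0.062  0.025]
r4 [ 0.55  -0.173  0.029]
jar [ 0.492 -0.287  0.126]
timer [0.432 0.058 0.044]
drop [ 0.417 -0.136  0.066]
hold [0.46  0.288 0.024]
gtop [0.468 0.3   0.15 ]
[0.459 0.327 0.146]
[0.453 0.333 0.085]
[0.601 0.174 0.025]
[ 0.538 -0.196  0.016]
```

View pics/c.png

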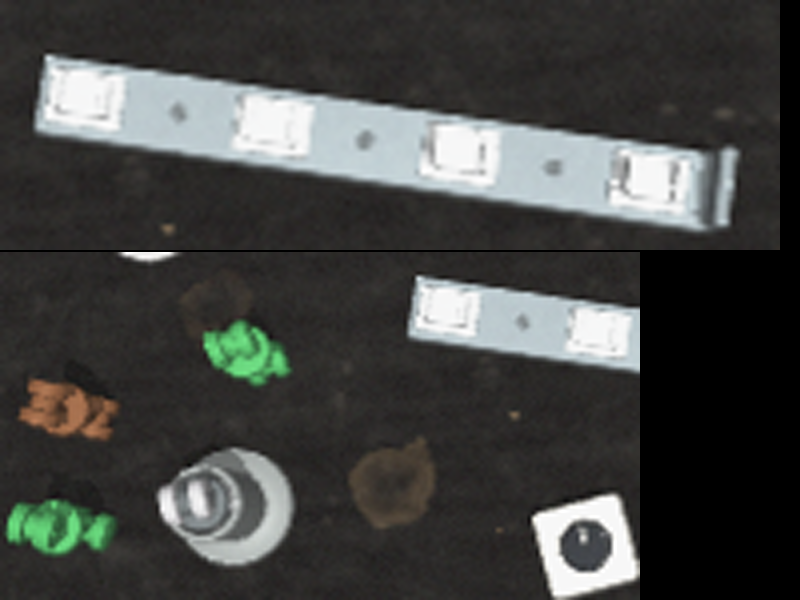

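View pics/d.png

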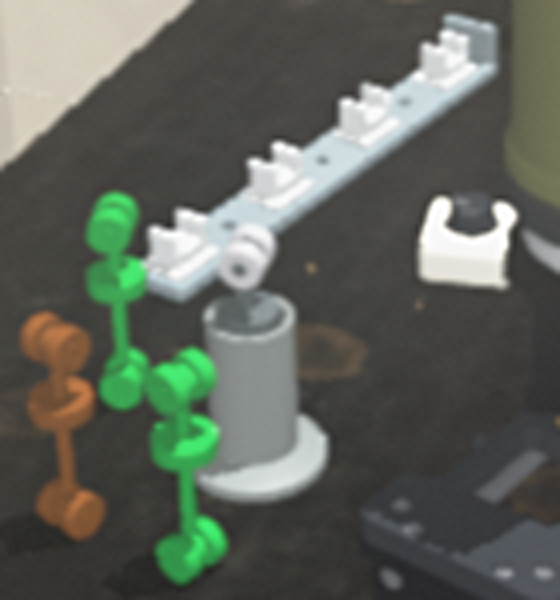

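The crops show the steel hub standing out of the holder mouth, and the seats, rail and end plate can be told apart. I move the wrist camera over the holder for an exact view.

{"api": "step_arm", "payload": {
  "targets": [
    [2.07, -2.18, 0.6, 0, 0, 0, 1],
    [2.07, -2.18, 0.6, 0, 0, 0, 1],
    [2.07, -2.18, 0.6, 0, 0, 0, 1],
    [2.07, -2.18, 0.6, 0, 0, 0, 1],
    [2.07, -2.18, 0.6, 0, 0, 0, 1]
  ]
}}

```text
time: 0.52
position: [0.2529, 0.5224, 0.2523]
tool_rot: [-0.361, -3.12, 0.001]
ft_force: [0.7, 0.2, 0.3]
grip_width: 0.997
grip_force: 0.0
```

{"api": "step_arm", "payload": {
  "targets": [
    [2.07, -2.18, 0.6, 0, 0, 0, 1],
    [2.07, -2.18, 0.6, 0, 0, 0, 1],
    [2.07, -2.18, 0.6, 0, 0, 0, 1],
    [2.07, -2.18, 0.6, 0, 0, 0, 1],
    [2.07, -2.18, 0.6, 0, 0, 0, 1]
  ]
}}

```text
time: 0.93
position: [0.3564, 0.4133, 0.2825]
tool_rot: [-0.362, -3.12, 0.001]
ft_force: [0.4, 1.1, 0.9]
grip_width: 1.009
grip_force: 0.0
```

{"api": "step_arm", "payload": {
  "targets": [
    [2.07, -2.18, 0.6, 0, 0, 0, 1],
    [2.07, -2.18, 0.6, 0, 0, 0, 1],
    [2.07, -2.18, 0.6, 0, 0, 0, 1],
    [0, 0, 0, 0, 0, 0, 1],
    [0, 0, 0, 0, 0, 0, 1]
  ]
}}

```text
time: 1.35
position: [0.4193, 0.3476, 0.3007]
tool_rot: [0.369, 3.12, 0.0]
ft_force: [-1.6, 1.8, -0.8]
grip_width: 1.0
grip_force: 0.0
```

```bash
python3 - <<'E'
from h import *
im,d=grab('wrist'); s=ctrl.get_state(); print(s['position'],s['tool_rot'],s['joint_positions'],np.abs(s['qd']).max())
cv2.imwrite('pics/e.png',im[:,:,::-1]); import shutil; shutil.copy('wrist.npz','w1.npz')
E
```

```text
[0.41776965 0.34916523 0.30028859] [-3.63531436e-01 -3.11972428e+00 -2.61506374e-04] [-0.92181892  0.06620592  0.18773857  1.59832241 -0.01308382  1.47860784
  0.60551631] 0.035730514296263005
```

View pics/e.png

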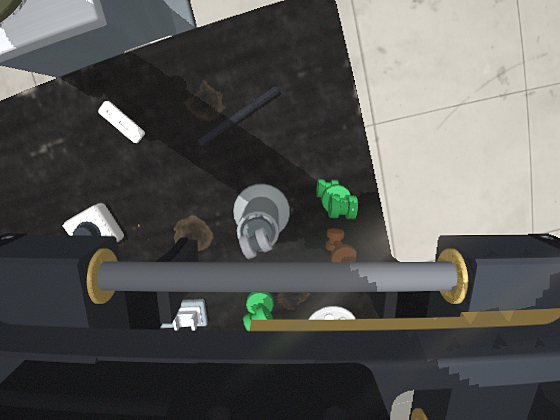

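The wrist picture shows the gauge's upper hub as two rollers at about (258,238) over the holder at (262,210). The gripper hides everything below row 250. I shift to get a clearer second view of hub and rail.

{"api": "step_arm", "payload": {
  "targets": [
    [2.0, -1.0, 0, 0, 0, 0, 1],
    [2.0, -1.0, 0, 0, 0, 0, 1],
    [2.0, -1.0, 0, 0, 0, 0, 1],
    [0, 0, 0, 0, 0, 0, 1],
    [0, 0, 0, 0, 0, 0, 1]
  ]
}}

```text
time: 1.82
position: [0.4774, 0.3199, 0.2996]
tool_rot: [-0.361, -3.119, 0.001]
ft_force: [0.1, 1.2, 0.7]
grip_width: 0.998
grip_force: 0.0
```

```bash
python3 - <<'E'
from h import *
import shutil
def hub(tag):
    P,im=cloud('wrist')
    m=(P[...,2]>0.128)&(P[...,2]<0.17)&(np.hypot(P[...,0]-.465,P[...,1]-.31)<.035)
    v,u=np.nonzero(m); q=P[m]; print(tag,len(q),u.min(),u.max(),v.min(),v.max(),q.mean(0),q[:,2].max())
    t=q[q[:,2]>q[:,2].max()-.005]; c=t[:,:2].mean(0); w,V=np.linalg.eigh(np.cov(t[:,:2].T)); print(' top',len(t),t.mean(0),V[:,1],np.sqrt(w),np.ptp((t[:,:2]-c)@V,axis=0))
    return im,u,v
im1,*_=hub('w1')
im,d=grab('wrist'); shutil.copy('wrist.npz','w2.npz')
im,u,v=hub('w2')
print(ctrl.get_state()['position'])
a=slice(max(v.mean()-45,0).__int__(),int(v.mean()+45)),slice(int(u.mean()-60),int(u.mean()+60)); print(a)
cv2.imwrite('pics/f.png',cv2.resize(im[a],None,fx=6,fy=6,interpolation=cv2.INTER_CUBIC)[:,:,::-1])
E
```

```text
w1 623 239 271 228 258 [0.46248607 0.31371658 0.1469223 ] 0.15372375698062635
 top 262 [0.46437166 0.31316294 0.15086346] [-0.20471842  0.97882091] [0.00480307 0.00977628] [0.0193321  0.02826801]
w2 645 250 284 170 202 [0.46366867 0.31319054 0.14766959] 0.1535453751392083
 top 295 [0.46481388 0.31307807 0.15083273] [-0.18665812  0.98242493] [0.00462707 0.00970841] [0.01767174 0.02811016]
[0.47650899 0.3207526  0.29980378]
(slice(141, 231, None), slice(206, 326, None))
```

View pics/f.png

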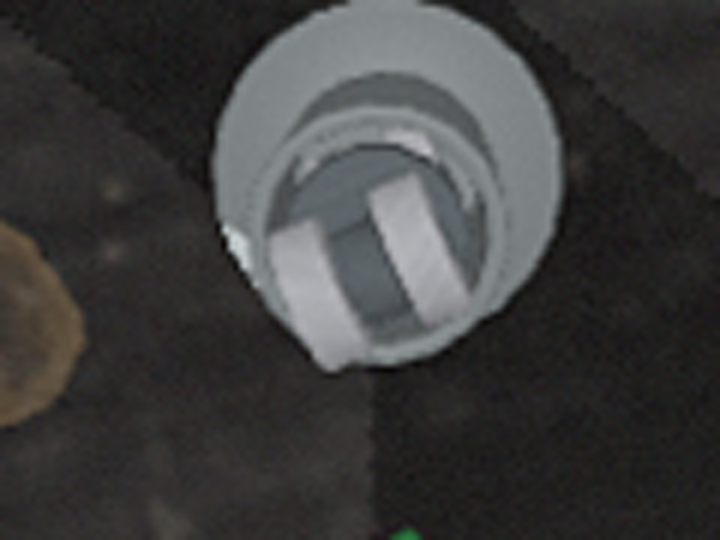

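{"api": "step_arm", "payload": {
  "targets": [
    [1.3, -3.2, 0.3, 0, 0, 0, 1],
    [1.3, -3.2, 0.3, 0, 0, 0, 1],
    [1.3, -3.2, 0.3, 0, 0, 0, 1],
    [1.3, -3.2, 0.3, 0, 0, 0, 1],
    [1.3, -3.2, 0.3, 0, 0, 0, 1]
  ]
}}

```text
time: 2.28
position: [0.5419, 0.1604, 0.3157]
tool_rot: [-0.355, -3.121, -0.002]
ft_force: [0.6, 0.3, -0.6]
grip_width: 0.999
grip_force: 0.0
```

{"api": "step_arm", "payload": {
  "targets": [
    [1.3, -3.2, 0.3, 0, 0, 0, 1],
    [1.3, -3.2, 0.3, 0, 0, 0, 1],
    [1.3, -3.2, 0.3, 0, 0, 0, 1],
    [0, 0, 0, 0, 0, 0, 1],
    [0, 0, 0, 0, 0, 0, 1]
  ]
}}

```text
time: 2.7
position: [0.5817, 0.0628, 0.3246]
tool_rot: [-0.365, -3.12, -0.001]
ft_force: [-0.3, -0.1, -0.4]
grip_width: 1.0
grip_force: 0.0
```

```bash
python3 - <<'E'
from h import *
import shutil
im,d=grab('wrist'); shutil.copy('wrist.npz','w3.npz')
s=ctrl.get_state(); print(s['position'],s['joint_positions'])
cv2.imwrite('pics/g.png',im[:,:,::-1])
for w in('w1','w2'):
    shutil.copy(w+'.npz','wrist.npz'); P,im=cloud('wrist')
    m=(P[...,2]>0.144)&(P[...,2]<0.17)&(np.hypot(P[...,0]-.465,P[...,1]-.313)<.025)
    q=P[m][:,:2]; 
    from scipy.cluster.vq import kmeans2
    ax=np.array([-.19,.98]); c,l=kmeans2(q@ax,np.array([[ (q@ax).min()],[(q@ax).max()]])[:,0],minit='matrix')
    a=[q[l==k].mean(0) for k in(0,1)]; dd=a[1]-a[0]; print(w,a,np.degrees(np.arctan2(dd[1],dd[0])),np.mean(a,0),[P[m][l==k][:,2].max() for k in(0,1)])
    r=cv2.minAreaRect((q*1e4).astype(np.float32)); print(r)
    # holder rim
    m=(P[...,2]>.095)&(P[...,2]<.105)&(np.hypot(P[...,0]-.465,P[...,1]-.31)<.045); print(m.sum(),[cv2.minEnclosingCircle((P[m][:,:2]*1e3).astype(np.float32))])
shutil.copy('w3.npz','wrist.npz')
P,im=cloud('wrist')
m=(P[...,2]>.034)&(P[...,2]<.05)&(P[...,0]>.5)&(P[...,0]<.66)&(P[...,1]<.2)&(P[...,1]>-.24)
n,lab,st,ce=cv2.connectedComponentsWithStats(m.astype(np.uint8))
for k in range(1,n):
    if st[k,4]>15: print(st[k],ce[k].round(1),P[lab==k].mean(0).round(4),np.percentile(P[lab==k][:,2],95).round(4))
E
```

```text
[0.58129061 0.06506274 0.32436364] [-0.55283567  0.15637594  0.45660072  1.46786472 -0.07028843  1.53377004
  1.24300535]
w1 [array([0.46509764, 0.30556364]), array([0.46183298, 0.32112453])] 101.84874192424195 [0.46346531 0.31334409] [np.float64(0.15367546204903254), np.float64(0.15372175806065624)]
((4646.78466796875, 3129.809326171875), (232.50946044921875, 282.4598083496094), 12.473100662231445)
411 [((465.0546875, 312.967041015625), 25.545902252197266)]
w2 [array([0.46580534, 0.3053571 ]), array([0.46279139, 0.32072576])] 101.09548756350137 [0.46429837 0.31304143] [np.float64(0.15305921326715005), np.float64(0.1535439023638791)]
((4648.21826171875, 3128.771484375), (239.33441162109375, 281.3249816894531), 11.705470085144043)
458 [((465.1195373535156, 312.8533630371094), 25.46553611755371)]
[351 169   5  16  64] [353.4 176.5] [0.6046 0.1695 0.0417] 0.0441
[332 170   4  17  55] [333.7 177.3] [0.5993 0.142  0.0417] 0.0446
[255 175   4  16  51] [256.7 182.3] [0.5811 0.0342 0.0422] 0.0446
[275 174   3  16  45] [276.1 181.1] [0.5856 0.0614 0.0428] 0.0443
[ 86 178  14  32 284] [ 92.4 193.4] [ 0.5404 -0.2039  0.0428] 0.0471
[198 179   6  16  70] [200.5 186.5] [ 0.5684 -0.0455  0.0414] 0.0447
[178 180   7  16  75] [181.3 187.6] [ 0.5635 -0.073   0.0412] 0.0444
[104 185   9  16  93] [108.3 192.4] [ 0.5448 -0.181   0.0408] 0.0446
[123 184   8  16  88] [126.3 191.5] [ 0.5499 -0.1539  0.0409] 0.0443
```

View pics/g.png

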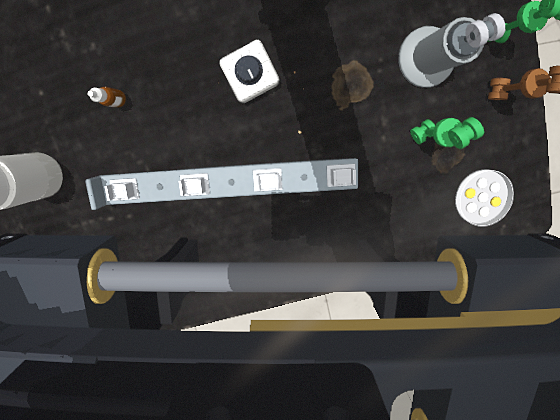

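The wrist picture shows the rail whole with all four seats, at columns 343, 267, 193 and 122, and the end plate at (95,193). One more view of the rail from another place, then the grasp.

{"api": "step_arm", "payload": {
  "targets": [
    [1.5, 2.5, 0, 0, 0, 0, 0.7],
    [1.5, 2.5, 0, 0, 0, 0, 0.7],
    [0, 0, 0, 0, 0, 0, 0.7],
    [0, 0, 0, 0, 0, 0, 0.7],
    [0, 0, 0, 0, 0, 0, 0.7]
  ]
}}

```text
time: 3.17
position: [0.6109, 0.1154, 0.324]
tool_rot: [-0.356, -3.12, 0.0]
ft_force: [0.4, -0.2, 1.0]
grip_width: 0.734
grip_force: 0.0
```

```bash
cat > rail.py <<'E'
from h import *
import shutil
def rail(w,zl=.0395):
    shutil.copy(w+'.npz','wrist.npz'); P,im=cloud('wrist')
    m=(P[...,2]>zl)&(P[...,2]<.05)&(P[...,0]>.5)&(P[...,0]<.66)&(P[...,1]<.2)&(P[...,1]>-.192)
    n,lab,st,ce=cv2.connectedComponentsWithStats(m.astype(np.uint8))
    b=[]; 
    for k in range(1,n):
        if st[k,4]>8:
            q=P[lab==k]; b.append([*((q.max(0)+q.min(0))/2)[:2],np.percentile(q[:,2],90),np.ptp(q[:,0]),np.ptp(q[:,1])])
    b=np.array(sorted(b,key=lambda r:-r[1])); print(w,b.round(4).tolist())
    if len(b)==8:
        s=(b[::2,:2]+b[1::2,:2])/2; c=s.mean(0); u=s[0]-s[3]; L=np.linalg.norm(u); u/=L
        print('seats',s.round(4).tolist(),'c',c,'L',L,'ang',np.degrees(np.arctan2(u[1],u[0]))); print('fit',[ (c+u*k).round(4).tolist() for k in(.165,.055,-.055,-.165)])
E
python3 - <<'E'
from rail import *
grab('wrist'); shutil.copy('wrist.npz','w4.npz')
rail('w3');rail('w4'); print(ctrl.get_state()['position'])
E
```

```text
w3 [[0.605, 0.1699, 0.0439, 0.0211, 0.0064], [0.6006, 0.1421, 0.0441, 0.0212, 0.0064], [0.5864, 0.0614, 0.0439, 0.0208, 0.0063], [0.582, 0.0338, 0.0445, 0.0204, 0.0061], [0.5684, -0.0465, 0.0444, 0.0216, 0.0068], [0.5637, -0.074, 0.0444, 0.0212, 0.0069], [0.5499, -0.1546, 0.0439, 0.0223, 0.0072], [0.5452, -0.1818, 0.0445, 0.0219, 0.0078]]
seats [[0.6028, 0.156], [0.5842, 0.0476], [0.566, -0.0602], [0.5476, -0.1682]] c [ 0.57514763 -0.00620072] L 0.3289389609038572 ang 80.33378463596483
fit [[0.6029, 0.1565], [0.5844, 0.048], [0.5659, -0.0604], [0.5474, -0.1689]]
w4 [[0.6048, 0.1695, 0.044, 0.021, 0.0061], [0.6002, 0.1423, 0.044, 0.0209, 0.0059], [0.5869, 0.0614, 0.0443, 0.0217, 0.0067], [0.5822, 0.0354, 0.0442, 0.021, 0.0064], [0.5681, -0.0459, 0.0441, 0.0201, 0.007], [0.5634, -0.074, 0.0441, 0.0215, 0.0072], [0.5499, -0.1541, 0.0441, 0.0211, 0.0074], [0.5451, -0.1822, 0.0443, 0.0212, 0.0079]]
seats [[0.6025, 0.1559], [0.5846, 0.0484], [0.5658, -0.0599], [0.5475, -0.1681]] c [ 0.57506595 -0.00594674] L 0.3286523500893565 ang 80.3666425123254
fit [[0.6027, 0.1567], [0.5843, 0.0483], [0.5659, -0.0602], [0.5475, -0.1686]]
[0.61108425 0.11421503 0.32445123]
```

{"api": "step_arm", "payload": {
  "targets": [
    [-1.46, 1.98, -1.0, 0, 0, 2.5, 0.7],
    [-1.46, 1.98, -1.0, 0, 0, 2.5, 0.7],
    [-1.46, 1.98, -1.0, 0, 0, 2.5, 0.7],
    [-1.46, 1.98, -1.0, 0, 0, 2.5, 0.7],
    [-1.46, 1.98, -1.0, 0, 0, 2.5, 0.7]
  ]
}}

```text
time: 3.63
position: [0.5377, 0.2125, 0.2747]
tool_rot: [0.018, 3.141, 0.001]
ft_force: [-0.1, -0.1, -0.5]
grip_width: 0.7
grip_force: 0.0
```

{"api": "step_arm", "payload": {
  "targets": [
    [-1.46, 1.98, -1.0, 0, 0, 2.5, 0.7],
    [-1.46, 1.98, -1.0, 0, 0, 2.5, 0.7],
    [-1.46, 1.98, -1.0, 0, 0, 2.5, 0.7],
    [-1.46, 1.98, -1.0, 0, 0, 2.5, 0.7],
    [-1.46, 1.98, -1.0, 0, 0, 2.5, 0.7]
  ]
}}

```text
time: 4.05
position: [0.4647, 0.3125, 0.2242]
tool_rot: [-0.327, 3.124, 0.001]
ft_force: [0.2, 0.0, -0.4]
grip_width: 0.697
grip_force: 0.0
```

{"api": "step_arm", "payload": {
  "targets": [
    [0, 0, 0, 0, 0, 0, 0.7],
    [0, 0, 0, 0, 0, 0, 0.7],
    [0, 0, 0, 0, 0, 0, 0.7],
    [0, 0, 0, 0, 0, 0, 0.7],
    [0, 0, 0, 0, 0, 0, 0.7]
  ]
}}

```text
time: 4.47
position: [0.4668, 0.3105, 0.225]
tool_rot: [-0.319, 3.124, 0.0]
ft_force: [0.5, -0.0, 0.3]
grip_width: 0.701
grip_force: 0.0
```

```bash
cat > st.py <<'E'
from h import *
s=ctrl.get_state(); M=R.from_rotvec(s['tool_rot']).as_matrix()
print(s['time'],s['position'].round(4),'yaw_y',np.degrees(np.arctan2(M[1,1],M[0,1])).round(2),'z',M[:,2].round(4),'j',s['joint_positions'].round(2),s['ft_force'].round(2),s['grip_width'],s['grip_force'])
E
python3 st.py
```

```text
4.4667 [0.4668 0.3105 0.225 ] yaw_y 101.66 z [ 9.e-04  2.e-04 -1.e+00] j [-0.84  0.13  0.23  1.68 -0.03  1.33  1.16] [ 0.5  -0.    0.29] 0.701394915461888 0.0
```

{"api": "step_arm", "payload": {
  "targets": [
    [-0.1, 0.15, -2.0, 0, 0, 0, 0.7],
    [0, 0, -2.0, 0, 0, 0, 0.7],
    [0, 0, -2.0, 0, 0, 0, 0.7],
    [0, 0, -2.0, 0, 0, 0, 0.7],
    [0, 0, -1.4, 0, 0, 0, 0.7]
  ]
}}

```text
time: 4.88
position: [0.4649, 0.3117, 0.129]
tool_rot: [0.319, -3.124, 0.001]
ft_force: [-0.4, -0.2, 0.5]
grip_width: 0.703
grip_force: 0.0
```

{"api": "step_arm", "payload": {
  "targets": [
    [0, 0, -0.6, 0, 0, 0, 0.7],
    [0, 0, -0.4, 0, 0, 0, 0.7],
    [0, 0, 0, 0, 0, 0, 0.7],
    [0, 0, 0, 0, 0, 0, 0.7],
    [0, 0, 0, 0, 0, 0, 0.7]
  ]
}}

```text
time: 5.3
position: [0.4656, 0.3133, 0.1218]
tool_rot: [-0.322, 3.123, 0.002]
ft_force: [-0.0, -0.6, -1.2]
grip_width: 0.696
grip_force: 0.0
```

```bash
python3 st.py; python3 - <<'E'
from h import *
im,d=grab('wrist'); cv2.imwrite('pics/h1.png',im[:,:,::-1])
E
python3 st.py
```

```text
5.3 [0.4656 0.3133 0.1218] yaw_y 101.76 z [ 0.0016  0.0014 -1.    ] j [-0.83  0.2   0.22  1.81 -0.05  1.13  1.18] [-0.03 -0.65 -1.19] 0.6963567001810902 0.0
5.35 [0.4655 0.3133 0.1217] yaw_y 101.77 z [ 0.0016  0.0014 -1.    ] j [-0.83  0.2   0.22  1.81 -0.05  1.13  1.18] [ 0.06  0.31 -0.07] 0.7021776979176736 0.0
```

View pics/h1.png

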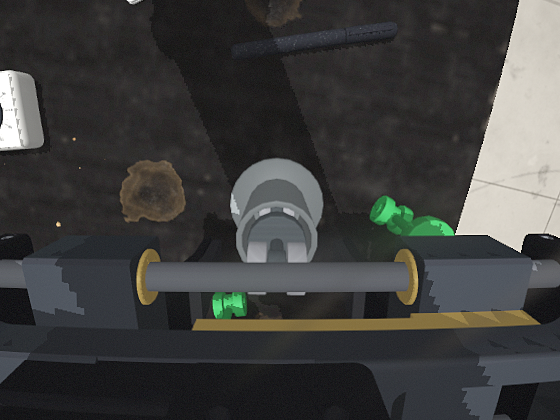

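The picture shows the two rollers side by side between the fingers at (258,262) and (296,262), centred and aligned. I close on the hub.

{"api": "step_arm", "payload": {
  "targets": [
    [0, 0, 0, 0, 0, 0, 0.28],
    [0, 0, 0, 0, 0, 0, 0.2],
    [0, 0, 0, 0, 0, 0, 0.2],
    [0, 0, 0, 0, 0, 0, 0.2],
    [0, 0, 0, 0, 0, 0, 0.2]
  ],
  "force": 30
}}

```text
time: 5.77
position: [0.4648, 0.3129, 0.1207]
tool_rot: [-0.322, 3.125, 0.0]
ft_force: [-0.1, -0.8, 0.1]
grip_width: 0.401
grip_force: 0.0
```

{"api": "step_arm", "payload": {
  "targets": [
    [0, 0, 0, 0, 0, 0, 0.2],
    [0, 0, 0, 0, 0, 0, 0.2],
    [0, 0, 0.3, 0, 0, 0, 0.2],
    [0, 0, 0.6, 0, 0, 0, 0.2],
    [0, 0, 0.8, 0, 0, 0, 0.2]
  ]
}}

```text
time: 6.18
position: [0.4641, 0.3123, 0.137]
tool_rot: [0.322, -3.123, 0.002]
ft_force: [-0.2, -0.2, -3.4]
grip_width: 0.321
grip_force: 29.9
```

```bash
python3 st.py
```

```text
6.1833 [0.4641 0.3123 0.137 ] yaw_y 101.78 z [-0.0018 -0.0015 -1.    ] j [-0.84  0.19  0.22  1.79 -0.04  1.16  1.17] [-0.18 -0.23 -3.44] 0.3214707388867608 29.9036995600909
```

{"api": "step_arm", "payload": {
  "targets": [
    [0, 0, 1.6, 0, 0, 0, 0.2],
    [0, 0, 2.2, 0, 0, 0, 0.2],
    [0, 0, 2.4, 0, 0, 0, 0.2],
    [0, 0, 2.4, 0, 0, 0, 0.2],
    [0, 0, 1.6, 0, 0, 0, 0.2]
  ]
}}

```text
time: 6.6
position: [0.4655, 0.3132, 0.2428]
tool_rot: [-0.322, 3.122, 0.003]
ft_force: [0.1, 0.7, -2.5]
grip_width: 0.322
grip_force: 29.9
```

{"api": "step_arm", "payload": {
  "targets": [
    [0.3, -0.34, 0, 0, 0, -4.46, 0.2],
    [0.3, -0.34, 0, 0, 0, -4.46, 0.2],
    [0.3, -0.34, 0, 0, 0, -4.46, 0.2],
    [0.3, -0.34, 0, 0, 0, -4.46, 0.2],
    [0.3, -0.34, 0, 0, 0, -4.46, 0.2]
  ]
}}

```text
time: 7.02
position: [0.4799, 0.2956, 0.2402]
tool_rot: [0.294, 3.128, 0.0]
ft_force: [0.3, -0.1, -2.6]
grip_width: 0.321
grip_force: 29.9
```

{"api": "step_arm", "payload": {
  "targets": [
    [0.6, -0.68, 0, 0, 0, -4.46, 0.2],
    [0.6, -0.68, 0, 0, 0, -4.46, 0.2],
    [0.6, -0.68, 0, 0, 0, -4.46, 0.2],
    [0.6, -0.68, 0, 0, 0, -4.46, 0.2],
    [0.6, -0.68, 0, 0, 0, -4.46, 0.2]
  ]
}}

```text
time: 7.43
position: [0.51, 0.2615, 0.2402]
tool_rot: [0.893, 3.012, 0.0]
ft_force: [0.3, -0.6, -3.5]
grip_width: 0.316
grip_force: 29.9
```

{"api": "step_arm", "payload": {
  "targets": [
    [0.75, -0.86, 0, 0, 0, -4.46, 0.2],
    [0.75, -0.86, 0, 0, 0, -4.46, 0.2],
    [0.75, -0.86, 0, 0, 0, -4.46, 0.2],
    [0.75, -0.86, 0, 0, 0, -4.46, 0.2],
    [0.75, -0.86, 0, 0, 0, -4.46, 0.2]
  ]
}}

```text
time: 7.85
position: [0.5476, 0.2184, 0.2401]
tool_rot: [1.459, 2.782, 0.0]
ft_force: [-0.2, 0.3, -4.0]
grip_width: 0.317
grip_force: 29.9
```

{"api": "step_arm", "payload": {
  "targets": [
    [0.65, -0.74, 0, 0, 0, -4.46, 0.2],
    [0.65, -0.74, 0, 0, 0, -4.46, 0.2],
    [0.65, -0.74, 0, 0, 0, -4.46, 0.2],
    [0.65, -0.74, 0, 0, 0, -4.46, 0.2],
    [0.65, -0.74, 0, 0, 0, -4.46, 0.2]
  ]
}}

```text
time: 8.27
position: [0.58, 0.1816, 0.2401]
tool_rot: [-1.969, -2.448, -0.0]
ft_force: [0.5, -0.1, -2.5]
grip_width: 0.315
grip_force: 29.9
```

{"api": "step_arm", "payload": {
  "targets": [
    [0.46, -0.52, 0, 0, 0, -4.46, 0.2],
    [0.46, -0.52, 0, 0, 0, -4.46, 0.2],
    [0.46, -0.52, 0, 0, 0, -4.46, 0.2],
    [0.46, -0.52, 0, 0, 0, -4.46, 0.2],
    [0.46, -0.52, 0, 0, 0, -4.46, 0.2]
  ]
}}

```text
time: 8.68
position: [0.6029, 0.1557, 0.2401]
tool_rot: [-2.405, -2.021, -0.0]
ft_force: [0.2, 0.2, -3.5]
grip_width: 0.32
grip_force: 29.9
```

{"api": "step_arm", "payload": {
  "targets": [
    [0, 0, 0, 0, 0, 0, 0.2],
    [0, 0, 0, 0, 0, 0, 0.2],
    [0, 0, 0, 0, 0, 0, 0.2],
    [0, 0, 0, 0, 0, 0, 0.2],
    [0, 0, 0, 0, 0, 0, 0.2]
  ]
}}

```text
time: 9.1
position: [0.6025, 0.1565, 0.2396]
tool_rot: [-2.4, -2.027, -0.0]
ft_force: [0.3, -0.1, -3.5]
grip_width: 0.322
grip_force: 29.9
```

```bash
python3 st.py; python3 - <<'E'
from h import *
a=grab('scene')[0]; cv2.imwrite('pics/i.png',cv2.resize(a[140:300,180:340],(600,600),interpolation=cv2.INTER_CUBIC)[:,:,::-1])
E
python3 st.py
```

```text
9.1 [0.6025 0.1565 0.2396] yaw_y -9.62 z [-2.e-04  4.e-04 -1.e+00] j [-0.73  0.27  0.53  1.52 -0.14  1.39 -0.36] [ 0.32 -0.05 -3.49] 0.32219006603817235 29.90376189351082
9.15 [0.6026 0.1565 0.2397] yaw_y -9.63 z [-1.e-04  3.e-04 -1.e+00] j [-0.73  0.27  0.53  1.52 -0.14  1.39 -0.36] [ 0.35  0.45 -2.09] 0.3213217577241916 29.903781451284885
```

View pics/i.png

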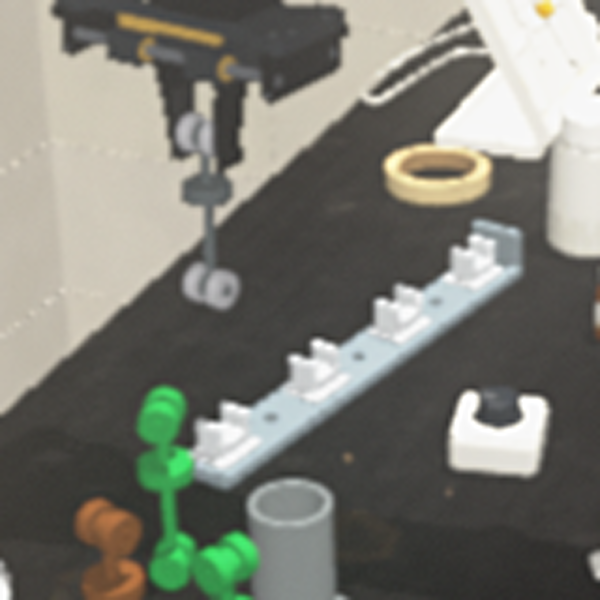

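The picture shows the gauge hanging upright from the fingers, collar end up, with the holder empty and standing. I lower it into seat 1.

{"api": "step_arm", "payload": {
  "targets": [
    [0, 0, -1.2, 0, 0, 0, 0.2],
    [0, 0, -2.0, 0, 0, 0, 0.2],
    [0, 0, -2.2, 0, 0, 0, 0.2],
    [0, 0, -2.0, 0, 0, 0, 0.2],
    [0, 0, -1.4, 0, 0, 0, 0.2]
  ]
}}

```text
time: 9.57
position: [0.6013, 0.1557, 0.1484]
tool_rot: [-2.4, -2.025, 0.005]
ft_force: [-0.5, -0.1, -4.1]
grip_width: 0.321
grip_force: 29.9
```

{"api": "step_arm", "payload": {
  "targets": [
    [0, 0, -0.3, 0, 0, 0, 0.2],
    [0, 0, -0.3, 0, 0, 0, 0.2],
    [0, 0, -0.2, 0, 0, 0, 0.2],
    [0, 0, 0, 0, 0, 0, 0.2],
    [0, 0, 0, 0, 0, 0, 0.2]
  ]
}}

```text
time: 9.98
position: [0.6035, 0.156, 0.1445]
tool_rot: [2.401, 2.025, 0.002]
ft_force: [0.5, 0.4, -2.1]
grip_width: 0.322
grip_force: 29.9
```

```bash
python3 st.py;python3 - <<'E'
from h import *
grab('scene')
P,im=cloud('scene')
for lo,hi in((.045,.06),(.08,.1)):
    m=(P[...,2]>lo)&(P[...,2]<hi)&(np.hypot(P[...,0]-.603,P[...,1]-.156)<.03); print(m.sum(),P[m].mean(0),P[m].min(0),P[m].max(0))
E
```

```text
9.9833 [0.6035 0.156  0.1445] yaw_y -9.72 z [ 1.6e-03  5.0e-04 -1.0e+00] j [-0.71  0.33  0.51  1.64 -0.17  1.21 -0.33] [ 0.48  0.36 -2.14] 0.3223121141107489 29.903746778145432
58 [0.60045981 0.16467677 0.05332679] [0.587892   0.14914621 0.04532146] [0.62124293 0.17449945 0.05929149]
21 [0.6042524  0.15984184 0.08869231] [0.60006896 0.15434698 0.08007581] [0.60891605 0.16513077 0.09907034]
```

{"api": "step_arm", "payload": {
  "targets": [
    [0, 0, -0.2, 0, 0, 0, 0.2],
    [0, 0, -0.1, 0, 0, 0, 0.2],
    [0, 0, -0.1, 0, 0, 0, 0.2],
    [0, 0, 0, 0, 0, 0, 0.2],
    [0, 0, 0, 0, 0, 0, 0.2]
  ]
}}

```text
time: 10.45
position: [0.6029, 0.1559, 0.1397]
tool_rot: [2.402, 2.025, 0.0]
ft_force: [-0.1, -0.8, -2.7]
grip_width: 0.319
grip_force: 29.9
```

{"api": "step_arm", "payload": {
  "targets": [
    [0, 0, -0.1, 0, 0, 0, 0.2],
    [0, 0, 0, 0, 0, 0, 0.2],
    [0, 0, 0, 0, 0, 0, 0.2],
    [0, 0, 0, 0, 0, 0, 0.2],
    [0, 0, 0, 0, 0, 0, 0.2]
  ]
}}

```text
time: 10.87
position: [0.6032, 0.156, 0.1391]
tool_rot: [2.401, 2.025, 0.002]
ft_force: [-0.6, -0.1, 2.8]
grip_width: 0.317
grip_force: 29.9
```

{"api": "step_arm", "payload": {
  "targets": [
    [0, 0, -0.1, 0, 0, 0, 0.2],
    [0, 0, 0, 0, 0, 0, 0.2],
    [0, 0, 0, 0, 0, 0, 0.2],
    [0, 0, 0, 0, 0, 0, 0.2],
    [0, 0, 0, 0, 0, 0, 0.2]
  ]
}}

```text
time: 11.28
position: [0.6034, 0.1562, 0.1388]
tool_rot: [2.401, 2.025, 0.003]
ft_force: [-1.0, 0.1, 6.2]
grip_width: 0.319
grip_force: 29.9
```

```bash
cat > gen.py <<'E'
import numpy as np
u=np.array([.1673,.9859]); G=.0187
def arc(piv,a0,a1,n,Rr,start,g=.2,zend=None):
    """angle from vertical, positive toward -rail y; piv (x,y,z); start = commanded TCP m"""
    s=(1-np.cos(np.pi*np.arange(1,n+1)/n))/2; s=.5*s+.5*np.arange(1,n+1)/n; c=np.array(start)*100
    rows=[]
    for a in np.radians(a0+(a1-a0)*s):
        p=np.array([*(piv[:2]-u*Rr*np.sin(a)),piv[2]+Rr*np.cos(a)-G])*100
        d=(p-c).round(2); c=c+d; rows.append([*d.tolist(),0,0,0,g])
    for i in range(0,n,5): print(rows[i:i+5])
    print('end',c/100)
E
python3 - <<'E'
from gen import *
arc(np.array([.603,.1562,.048]),0,90,25,.111,(.603,.1561,.138))
E
```

```text
[[-0.06, -0.37, 0.22, 0, 0, 0, 0.2], [-0.08, -0.44, -0.02, 0, 0, 0, 0.2], [-0.09, -0.51, -0.05, 0, 0, 0, 0.2], [-0.09, -0.57, -0.09, 0, 0, 0, 0.2], [-0.11, -0.62, -0.13, 0, 0, 0, 0.2]]
[[-0.11, -0.66, -0.18, 0, 0, 0, 0.2], [-0.12, -0.7, -0.24, 0, 0, 0, 0.2], [-0.12, -0.72, -0.31, 0, 0, 0, 0.2], [-0.12, -0.73, -0.37, 0, 0, 0, 0.2], [-0.13, -0.72, -0.45, 0, 0, 0, 0.2]]
[[-0.12, -0.7, -0.51, 0, 0, 0, 0.2], [-0.11, -0.67, -0.58, 0, 0, 0, 0.2], [-0.11, -0.62, -0.63, 0, 0, 0, 0.2], [-0.09, -0.57, -0.68, 0, 0, 0, 0.2], [-0.09, -0.51, -0.72, 0, 0, 0, 0.2]]
[[-0.07, -0.44, -0.73, 0, 0, 0, 0.2], [-0.07, -0.37, -0.74, 0, 0, 0, 0.2], [-0.05, -0.3, -0.73, 0, 0, 0, 0.2], [-0.04, -0.24, -0.7, 0, 0, 0, 0.2], [-0.03, -0.18, -0.68, 0, 0, 0, 0.2]]
[[-0.02, -0.13, -0.63, 0, 0, 0, 0.2], [-0.01, -0.08, -0.57, 0, 0, 0, 0.2], [-0.01, -0.05, -0.52, 0, 0, 0, 0.2], [-0.01, -0.03, -0.45, 0, 0, 0, 0.2], [0.0, -0.0, -0.38, 0, 0, 0, 0.2]]
end [0.5844 0.0468 0.0293]
```

{"api": "step_arm", "payload": {
  "targets": [
    [-0.06, -0.37, 0.22, 0, 0, 0, 0.2],
    [-0.08, -0.44, -0.02, 0, 0, 0, 0.2],
    [-0.09, -0.51, -0.05, 0, 0, 0, 0.2],
    [-0.09, -0.57, -0.09, 0, 0, 0, 0.2],
    [-0.11, -0.62, -0.13, 0, 0, 0, 0.2]
  ]
}}

```text
time: 11.7
position: [0.5981, 0.1298, 0.1364]
tool_rot: [-2.402, -2.025, 0.001]
ft_force: [-0.4, 0.2, -3.3]
grip_width: 0.315
grip_force: 29.9
```

{"api": "step_arm", "payload": {
  "targets": [
    [-0.11, -0.66, -0.18, 0, 0, 0, 0.2],
    [-0.12, -0.7, -0.24, 0, 0, 0, 0.2],
    [-0.12, -0.72, -0.31, 0, 0, 0, 0.2],
    [-0.12, -0.73, -0.37, 0, 0, 0, 0.2],
    [-0.13, -0.72, -0.45, 0, 0, 0, 0.2]
  ]
}}

```text
time: 12.12
position: [0.5923, 0.0948, 0.1209]
tool_rot: [-2.402, -2.025, 0.0]
ft_force: [-0.6, 1.3, -2.7]
grip_width: 0.317
grip_force: 29.9
```

{"api": "step_arm", "payload": {
  "targets": [
    [-0.12, -0.7, -0.51, 0, 0, 0, 0.2],
    [-0.11, -0.67, -0.58, 0, 0, 0, 0.2],
    [-0.11, -0.62, -0.63, 0, 0, 0, 0.2],
    [-0.09, -0.57, -0.68, 0, 0, 0, 0.2],
    [-0.09, -0.51, -0.72, 0, 0, 0, 0.2]
  ]
}}

```text
time: 12.53
position: [0.5872, 0.0642, 0.0895]
tool_rot: [2.402, 2.025, 0.0]
ft_force: [-0.2, 1.6, -3.0]
grip_width: 0.32
grip_force: 29.9
```

{"api": "step_arm", "payload": {
  "targets": [
    [-0.07, -0.44, -0.73, 0, 0, 0, 0.2],
    [-0.07, -0.37, -0.74, 0, 0, 0, 0.2],
    [-0.05, -0.3, -0.73, 0, 0, 0, 0.2],
    [-0.04, -0.24, -0.7, 0, 0, 0, 0.2],
    [-0.03, -0.18, -0.68, 0, 0, 0, 0.2]
  ]
}}

```text
time: 12.95
position: [0.5847, 0.0495, 0.0536]
tool_rot: [-2.401, -2.025, -0.0]
ft_force: [-0.8, 1.8, -2.1]
grip_width: 0.319
grip_force: 29.9
```

```bash
python3 st.py;python3 - <<'E'
from h import *
a=grab('scene')[0]; cv2.imwrite('pics/j.png',cv2.resize(a[160:280,200:340],(700,600),interpolation=cv2.INTER_CUBIC)[:,:,::-1])
E
```

```text
12.95 [0.5847 0.0495 0.0536] yaw_y -9.71 z [-1.e-04  1.e-04 -1.e+00] j [-0.58  0.36  0.54  1.82 -0.21  1.02 -0.13] [-0.81  1.78 -2.11] 0.3190773679518313 29.890273371711373
```

View pics/j.png

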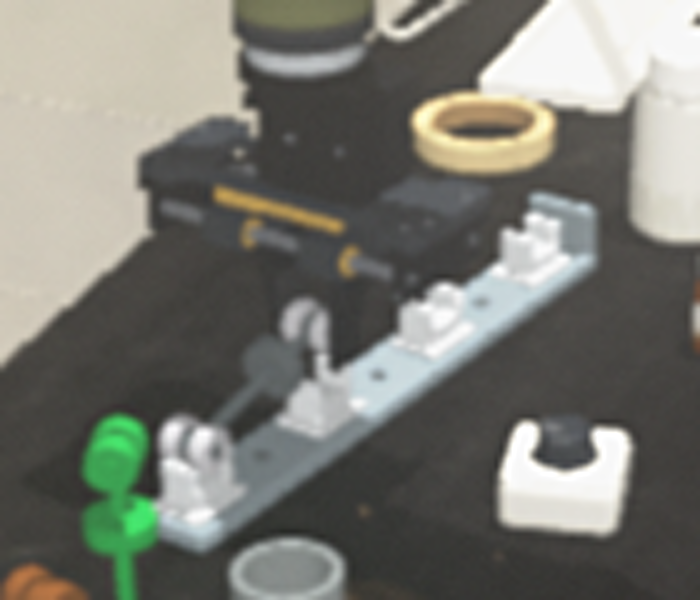

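The picture shows the plain hub seated in seat 1 at (190,460) and the collar-end hub just above seat 2 at (305,325). I finish the lowering.

{"api": "step_arm", "payload": {
  "targets": [
    [-0.02, -0.13, -0.63, 0, 0, 0, 0.2],
    [-0.01, -0.08, -0.57, 0, 0, 0, 0.2],
    [-0.01, -0.03, -0.5, 0, 0, 0, 0.2],
    [0, 0, -0.4, 0, 0, 0, 0.2],
    [0, 0, -0.2, 0, 0, 0, 0.2]
  ]
}}

```text
time: 13.42
position: [0.5844, 0.0472, 0.0309]
tool_rot: [2.401, 2.025, 0.0]
ft_force: [0.6, 2.0, -1.8]
grip_width: 0.317
grip_force: 29.9
```

{"api": "step_arm", "payload": {
  "targets": [
    [0, 0, -0.15, 0, 0, 0, 0.2],
    [0, 0, -0.1, 0, 0, 0, 0.2],
    [0, 0, 0, 0, 0, 0, 0.2],
    [0, 0, 0, 0, 0, 0, 0.2],
    [0, 0, 0, 0, 0, 0, 0.2]
  ]
}}

```text
time: 13.83
position: [0.5847, 0.0473, 0.0293]
tool_rot: [2.401, 2.025, 0.001]
ft_force: [-0.2, 2.1, 0.3]
grip_width: 0.322
grip_force: 29.9
```

```bash
python3 st.py
```

```text
13.8333 [0.5847 0.0473 0.0293] yaw_y -9.71 z [ 9.e-04  3.e-04 -1.e+00] j [-0.57  0.39  0.53  1.83 -0.24  0.98 -0.11] [-0.22  2.13  0.35] 0.32245854892694753 29.892898723483086
```

{"api": "step_arm", "payload": {
  "targets": [
    [0, 0, 0, 0, 0, 0, 0.33],
    [0, 0, 0, 0, 0, 0, 0.36],
    [0, 0, 0, 0, 0, 0, 0.42],
    [0, 0, 0, 0, 0, 0, 0.5],
    [0, 0, 0, 0, 0, 0, 0.6]
  ]
}}

```text
time: 14.25
position: [0.5843, 0.0465, 0.0288]
tool_rot: [2.402, 2.024, -0.0]
ft_force: [-0.1, 0.1, 0.4]
grip_width: 0.49
grip_force: 0.0
```

{"api": "step_arm", "payload": {
  "targets": [
    [0, 0, 0, 0, 0, 0, 0.6],
    [0, 0, 1.0, 0, 0, 0, 0.6],
    [0, 0, 1.5, 0, 0, 0, 0.6],
    [0, 0, 1.5, 0, 0, 0, 0.6],
    [0, 0, 1.5, 0, 0, 0, 0.6]
  ]
}}

```text
time: 14.67
position: [0.5844, 0.0469, 0.0851]
tool_rot: [2.402, 2.025, -0.0]
ft_force: [-0.6, 1.4, -0.6]
grip_width: 0.598
grip_force: 0.0
```

{"api": "step_arm", "payload": {
  "targets": [
    [0.37, 2.18, 0, 0, 0, 0, 0.6],
    [0.37, 2.18, 0, 0, 0, 0, 0.6],
    [0.37, 2.18, 0, 0, 0, 0, 0.6],
    [0.37, 2.18, 0, 0, 0, 0, 0.6],
    [0.37, 2.18, 0, 0, 0, 0, 0.6]
  ]
}}

```text
time: 15.08
position: [0.6031, 0.1571, 0.0849]
tool_rot: [2.402, 2.025, 0.001]
ft_force: [0.4, 0.6, -0.5]
grip_width: 0.601
grip_force: 0.0
```

{"api": "step_arm", "payload": {
  "targets": [
    [0, 0, 0, 0, 0, 0, 0.6],
    [0, 0, 0, 0, 0, 0, 0.6],
    [0, 0, 0, 0, 0, 0, 0.6],
    [0, 0, 0, 0, 0, 0, 0.6],
    [0, 0, 0, 0, 0, 0, 0.6]
  ]
}}

```text
time: 15.5
position: [0.603, 0.1544, 0.0842]
tool_rot: [2.404, 2.022, -0.0]
ft_force: [0.6, -0.0, -0.2]
grip_width: 0.602
grip_force: 0.0
```

```bash
python3 st.py; cat > hubs.py <<'E'
from h import *
def show(n='scene',c=(.603,.156),r=.03,lo=.05,hi=.075):
    grab(n);P,im=cloud(n)
    m=(P[...,2]>lo)&(P[...,2]<hi)&(np.hypot(P[...,0]-c[0],P[...,1]-c[1])<r)
    if m.sum(): print(n,c,m.sum(),P[m].mean(0).round(4),P[m].min(0).round(4),P[m].max(0).round(4))
    else: print(n,c,0)
E
python3 - <<'E'
from hubs import *
show('scene'); show('scene',(.5845,.048)); show('top'); show('top',(.5845,.048))
E
```

```text
15.5 [0.603  0.1544 0.0842] yaw_y -9.85 z [ 3.e-04 -5.e-04 -1.e+00] j [-0.7   0.39  0.5   1.7  -0.21  1.1  -0.31] [ 0.58 -0.02 -0.17] 0.6016200556803075 0.0
scene (0.603, 0.156) 89 [0.6041 0.1589 0.0565] [0.5882 0.1282 0.0506] [0.622  0.1753 0.064 ]
scene (0.5845, 0.048) 71 [0.5845 0.054  0.0569] [0.5705 0.0377 0.0502] [0.6026 0.0695 0.0643]
top (0.603, 0.156) 5 [0.5999 0.1311 0.0518] [0.5985 0.1276 0.0502] [0.6016 0.1335 0.0533]
top (0.5845, 0.048) 89 [0.586  0.0504 0.0562] [0.5709 0.035  0.0502] [0.5994 0.0773 0.0641]
```

{"api": "step_arm", "payload": {
  "targets": [
    [0, 0, -1.2, 0, 0, 0, 0.6],
    [0, 0, -1.5, 0, 0, 0, 0.6],
    [0, 0, -1.5, 0, 0, 0, 0.6],
    [0, 0, -1.0, 0, 0, 0, 0.6],
    [0, 0, -0.3, 0, 0, 0, 0.6]
  ]
}}

```text
time: 16.12
position: [0.601, 0.1556, 0.0261]
tool_rot: [-2.401, -2.024, 0.006]
ft_force: [-1.2, 0.4, 0.3]
grip_width: 0.597
grip_force: 0.0
```

{"api": "step_arm", "payload": {
  "targets": [
    [0, 0, 0, 0, 0, 0, 0.4],
    [0, 0, 0, 0, 0, 0, 0.35],
    [0, 0, 0, 0, 0, 0, 0.2],
    [0, 0, 0, 0, 0, 0, 0.2],
    [0, 0, 0, 0, 0, 0, 0.2]
  ],
  "force": 30
}}

```text
time: 16.53
position: [0.6036, 0.1563, 0.0297]
tool_rot: [2.401, 2.025, 0.003]
ft_force: [-0.2, -0.1, 0.1]
grip_width: 0.32
grip_force: 30.0
```

{"api": "step_arm", "payload": {
  "targets": [
    [0, 0, 0, 0, 0, 0, 0.2],
    [0, 0, 0, 0, 0, 0, 0.2],
    [0, 0, 0, 0, 0, 0, 0.2],
    [0, 0, 0, 0, 0, 0, 0.2],
    [0, 0, 0, 0, 0, 0, 0.2]
  ]
}}

```text
time: 16.95
position: [0.6034, 0.1563, 0.0295]
tool_rot: [2.401, 2.025, 0.002]
ft_force: [0.1, 0.4, 3.2]
grip_width: 0.316
grip_force: 30.0
```

```bash
python3 st.py; python3 - <<'E'
from gen import *
arc(np.array([.5845,.0478,.048]),-90,90,45,.111,(.6030,.1560,.0292))
E
```

```text
16.95 [0.6034 0.1563 0.0295] yaw_y -9.72 z [ 1.4e-03  5.0e-04 -1.0e+00] j [-0.68  0.46  0.48  1.74 -0.24  1.01 -0.28] [0.11 0.43 3.25] 0.3162265190759521 29.99456307850778
[[0.01, 0.12, 0.42, 0, 0, 0, 0.2], [-0.01, -0.03, 0.45, 0, 0, 0, 0.2], [-0.01, -0.05, 0.49, 0, 0, 0, 0.2], [-0.01, -0.07, 0.53, 0, 0, 0, 0.2], [-0.02, -0.11, 0.56, 0, 0, 0, 0.2]]
[[-0.02, -0.15, 0.6, 0, 0, 0, 0.2], [-0.04, -0.2, 0.62, 0, 0, 0, 0.2], [-0.04, -0.24, 0.65, 0, 0, 0, 0.2], [-0.05, -0.3, 0.66, 0, 0, 0, 0.2], [-0.06, -0.36, 0.67, 0, 0, 0, 0.2]]
[[-0.07, -0.43, 0.67, 0, 0, 0, 0.2], [-0.08, -0.48, 0.66, 0, 0, 0, 0.2], [-0.1, -0.56, 0.64, 0, 0, 0, 0.2], [-0.1, -0.61, 0.62, 0, 0, 0, 0.2], [-0.12, -0.69, 0.58, 0, 0, 0, 0.2]]
[[-0.13, -0.74, 0.53, 0, 0, 0, 0.2], [-0.13, -0.81, 0.47, 0, 0, 0, 0.2], [-0.15, -0.85, 0.41, 0, 0, 0, 0.2], [-0.15, -0.9, 0.34, 0, 0, 0, 0.2], [-0.16, -0.93, 0.26, 0, 0, 0, 0.2]]
[[-0.16, -0.96, 0.18, 0, 0, 0, 0.2], [-0.17, -0.98, 0.09, 0, 0, 0, 0.2], [-0.16, -0.98, -0.0, 0, 0, 0, 0.2], [-0.17, -0.98, -0.09, 0, 0, 0, 0.2], [-0.16, -0.96, -0.18, 0, 0, 0, 0.2]]
[[-0.16, -0.93, -0.26, 0, 0, 0, 0.2], [-0.15, -0.9, -0.34, 0, 0, 0, 0.2], [-0.15, -0.85, -0.41, 0, 0, 0, 0.2], [-0.13, -0.81, -0.47, 0, 0, 0, 0.2], [-0.13, -0.74, -0.53, 0, 0, 0, 0.2]]
[[-0.12, -0.69, -0.58, 0, 0, 0, 0.2], [-0.1, -0.61, -0.62, 0, 0, 0, 0.2], [-0.1, -0.56, -0.64, 0, 0, 0, 0.2], [-0.08, -0.48, -0.66, 0, 0, 0, 0.2], [-0.07, -0.43, -0.67, 0, 0, 0, 0.2]]
[[-0.06, -0.36, -0.67, 0, 0, 0, 0.2], [-0.05, -0.3, -0.66, 0, 0, 0, 0.2], [-0.04, -0.24, -0.65, 0, 0, 0, 0.2], [-0.04, -0.2, -0.62, 0, 0, 0, 0.2], [-0.02, -0.15, -0.6, 0, 0, 0, 0.2]]
[[-0.02, -0.11, -0.56, 0, 0, 0, 0.2], [-0.01, -0.07, -0.53, 0, 0, 0, 0.2], [-0.01, -0.05, -0.49, 0, 0, 0, 0.2], [-0.01, -0.03, -0.45, 0, 0, 0, 0.2], [0.0, -0.0, -0.41, 0, 0, 0, 0.2]]
end [ 0.5659 -0.0616  0.0293]
```

{"api": "step_arm", "payload": {
  "targets": [
    [0.01, 0.12, 0.42, 0, 0, 0, 0.2],
    [-0.01, -0.03, 0.45, 0, 0, 0, 0.2],
    [-0.01, -0.05, 0.49, 0, 0, 0, 0.2],
    [-0.01, -0.07, 0.53, 0, 0, 0, 0.2],
    [-0.02, -0.11, 0.56, 0, 0, 0, 0.2]
  ]
}}

```text
time: 17.37
position: [0.6022, 0.154, 0.0536]
tool_rot: [2.402, 2.025, -0.002]
ft_force: [1.2, -2.8, -2.1]
grip_width: 0.317
grip_force: 30.0
```

{"api": "step_arm", "payload": {
  "targets": [
    [-0.02, -0.15, 0.6, 0, 0, 0, 0.2],
    [-0.04, -0.2, 0.62, 0, 0, 0, 0.2],
    [-0.04, -0.24, 0.65, 0, 0, 0, 0.2],
    [-0.05, -0.3, 0.66, 0, 0, 0, 0.2],
    [-0.06, -0.36, 0.67, 0, 0, 0, 0.2]
  ]
}}

```text
time: 17.78
position: [0.6, 0.1417, 0.0859]
tool_rot: [-2.402, -2.025, 0.001]
ft_force: [0.5, -2.3, -2.7]
grip_width: 0.316
grip_force: 30.0
```

```bash
python3 st.py; python3 - <<'E'
from hubs import *
show('scene',(.5845,.048),.025,.045,.075); show('top',(.5845,.048),.025,.045,.075)
E
```

```text
17.7833 [0.6    0.1417 0.0859] yaw_y -9.74 z [-5.e-04 -2.e-04 -1.e+00] j [-0.69  0.38  0.51  1.71 -0.2   1.1  -0.29] [ 0.53 -2.27 -2.73] 0.3160952812763848 29.998585917055607
scene (0.5845, 0.048) 55 [0.5771 0.0541 0.0548] [0.5682 0.0394 0.045 ] [0.5911 0.0655 0.0648]
top (0.5845, 0.048) 101 [0.5851 0.0492 0.0565] [0.5707 0.0324 0.045 ] [0.6002 0.0661 0.0656]
```

The collar-end hub is still seated (centre near y 0.049), so I carry on over the top.

{"api": "step_arm", "payload": {
  "targets": [
    [-0.07, -0.43, 0.67, 0, 0, 0, 0.2],
    [-0.08, -0.48, 0.66, 0, 0, 0, 0.2],
    [-0.1, -0.56, 0.64, 0, 0, 0, 0.2],
    [-0.1, -0.61, 0.62, 0, 0, 0, 0.2],
    [-0.12, -0.69, 0.58, 0, 0, 0, 0.2]
  ]
}}

```text
time: 18.3
position: [0.5952, 0.1141, 0.1177]
tool_rot: [-2.401, -2.025, 0.0]
ft_force: [-0.6, -1.0, -3.3]
grip_width: 0.32
grip_force: 30.0
```

{"api": "step_arm", "payload": {
  "targets": [
    [-0.13, -0.74, 0.53, 0, 0, 0, 0.2],
    [-0.13, -0.81, 0.47, 0, 0, 0, 0.2],
    [-0.15, -0.85, 0.41, 0, 0, 0, 0.2],
    [-0.15, -0.9, 0.34, 0, 0, 0, 0.2],
    [-0.16, -0.93, 0.26, 0, 0, 0, 0.2]
  ]
}}

```text
time: 18.72
position: [0.5884, 0.0714, 0.1377]
tool_rot: [2.401, 2.025, 0.001]
ft_force: [0.7, -0.6, -3.1]
grip_width: 0.317
grip_force: 30.0
```

{"api": "step_arm", "payload": {
  "targets": [
    [-0.16, -0.96, 0.18, 0, 0, 0, 0.2],
    [-0.17, -0.98, 0.09, 0, 0, 0, 0.2],
    [-0.16, -0.98, 0, 0, 0, 0, 0.2],
    [-0.17, -0.98, -0.09, 0, 0, 0, 0.2],
    [-0.16, -0.96, -0.18, 0, 0, 0, 0.2]
  ]
}}

```text
time: 19.13
position: [0.5802, 0.0227, 0.1372]
tool_rot: [2.402, 2.025, 0.001]
ft_force: [0.3, 0.4, -2.6]
grip_width: 0.317
grip_force: 30.0
```

{"api": "step_arm", "payload": {
  "targets": [
    [-0.16, -0.93, -0.26, 0, 0, 0, 0.2],
    [-0.15, -0.9, -0.34, 0, 0, 0, 0.2],
    [-0.15, -0.85, -0.41, 0, 0, 0, 0.2],
    [-0.13, -0.81, -0.47, 0, 0, 0, 0.2],
    [-0.13, -0.74, -0.53, 0, 0, 0, 0.2]
  ]
}}

```text
time: 19.55
position: [0.5729, -0.0195, 0.1166]
tool_rot: [-2.402, -2.025, -0.0]
ft_force: [0.4, 0.4, -2.7]
grip_width: 0.317
grip_force: 30.0
```

{"api": "step_arm", "payload": {
  "targets": [
    [-0.12, -0.69, -0.58, 0, 0, 0, 0.2],
    [-0.1, -0.61, -0.62, 0, 0, 0, 0.2],
    [-0.1, -0.56, -0.64, 0, 0, 0, 0.2],
    [-0.08, -0.48, -0.66, 0, 0, 0, 0.2],
    [-0.07, -0.43, -0.67, 0, 0, 0, 0.2]
  ]
}}

```text
time: 19.97
position: [0.5682, -0.0466, 0.0846]
tool_rot: [-2.401, -2.025, -0.0]
ft_force: [0.2, 1.9, -2.6]
grip_width: 0.316
grip_force: 30.0
```

```bash
python3 st.py; python3 - <<'E'
from hubs import *
show('scene',(.5845,.048),.025,.045,.075); show('top',(.5845,.048),.025,.045,.075)
E
```

```text
19.9667 [ 0.5682 -0.0466  0.0846] yaw_y -9.71 z [-1.e-04  2.e-04 -1.e+00] j [-0.49  0.29  0.61  1.83 -0.19  1.07  0.02] [ 0.23  1.92 -2.58] 0.31550268093958606 29.995529539883137
scene (0.5845, 0.048) 113 [0.5843 0.0499 0.0568] [0.5701 0.0234 0.0452] [0.6003 0.067  0.074 ]
top (0.5845, 0.048) 101 [0.5844 0.0455 0.0574] [0.5705 0.0244 0.0452] [0.5995 0.0635 0.0734]
```

{"api": "step_arm", "payload": {
  "targets": [
    [-0.06, -0.36, -0.67, 0, 0, 0, 0.2],
    [-0.05, -0.3, -0.66, 0, 0, 0, 0.2],
    [-0.04, -0.24, -0.65, 0, 0, 0, 0.2],
    [-0.04, -0.2, -0.62, 0, 0, 0, 0.2],
    [-0.02, -0.15, -0.6, 0, 0, 0, 0.2]
  ]
}}

```text
time: 20.48
position: [0.5663, -0.0589, 0.0528]
tool_rot: [2.402, 2.025, 0.001]
ft_force: [1.1, 2.4, -1.9]
grip_width: 0.316
grip_force: 30.0
```

{"api": "step_arm", "payload": {
  "targets": [
    [-0.02, -0.11, -0.56, 0, 0, 0, 0.2],
    [-0.01, -0.07, -0.53, 0, 0, 0, 0.2],
    [-0.01, -0.05, -0.45, 0, 0, 0, 0.2],
    [-0.01, -0.03, -0.35, 0, 0, 0, 0.2],
    [0, 0, -0.25, 0, 0, 0, 0.2]
  ]
}}

```text
time: 20.9
position: [0.5658, -0.0613, 0.0316]
tool_rot: [2.402, 2.025, 0.0]
ft_force: [0.9, 3.8, -0.6]
grip_width: 0.317
grip_force: 30.0
```

{"api": "step_arm", "payload": {
  "targets": [
    [0, 0, -0.15, 0, 0, 0, 0.2],
    [0, 0, -0.1, 0, 0, 0, 0.2],
    [0, 0, -0.05, 0, 0, 0, 0.2],
    [0, 0, 0, 0, 0, 0, 0.2],
    [0, 0, 0, 0, 0, 0, 0.2]
  ]
}}

```text
time: 21.32
position: [0.5662, -0.0607, 0.0295]
tool_rot: [-2.401, -2.026, -0.002]
ft_force: [0.1, 4.3, 2.9]
grip_width: 0.319
grip_force: 30.0
```

```bash
python3 st.py
```

```text
21.3167 [ 0.5662 -0.0607  0.0295] yaw_y -9.69 z [ 0.001  0.001 -1.   ] j [-0.44  0.37  0.59  1.88 -0.25  0.97  0.09] [0.06 4.29 2.89] 0.31853124043642006 29.995010225102305
```

{"api": "step_arm", "payload": {
  "targets": [
    [0, 0.05, 0, 0, 0, 0, 0.33],
    [0, 0.05, 0, 0, 0, 0, 0.36],
    [0, 0, 0, 0, 0, 0, 0.42],
    [0, 0, 0, 0, 0, 0, 0.5],
    [0, 0, 0, 0, 0, 0, 0.6]
  ]
}}

```text
time: 21.73
position: [0.5655, -0.0614, 0.0289]
tool_rot: [2.402, 2.024, -0.001]
ft_force: [-0.3, -0.8, 0.7]
grip_width: 0.492
grip_force: 0.0
```

{"api": "step_arm", "payload": {
  "targets": [
    [0, 0, 0, 0, 0, 0, 0.6],
    [0, 0, 1.0, 0, 0, 0, 0.6],
    [0, 0, 1.5, 0, 0, 0, 0.6],
    [0, 0, 1.5, 0, 0, 0, 0.6],
    [0, 0, 1.5, 0, 0, 0, 0.6]
  ]
}}

```text
time: 22.15
position: [0.5657, -0.0608, 0.0852]
tool_rot: [2.402, 2.025, -0.0]
ft_force: [0.2, 0.6, 0.2]
grip_width: 0.598
grip_force: 0.0
```

{"api": "step_arm", "payload": {
  "targets": [
    [0.37, 2.17, 0, 0, 0, 0, 0.6],
    [0.37, 2.17, 0, 0, 0, 0, 0.6],
    [0.37, 2.17, 0, 0, 0, 0, 0.6],
    [0.37, 2.17, 0, 0, 0, 0, 0.6],
    [0.37, 2.17, 0, 0, 0, 0, 0.6]
  ]
}}

```text
time: 22.57
position: [0.5846, 0.0489, 0.085]
tool_rot: [2.401, 2.025, 0.001]
ft_force: [0.9, -0.9, -0.0]
grip_width: 0.601
grip_force: 0.0
```

{"api": "step_arm", "payload": {
  "targets": [
    [0, 0, 0, 0, 0, 0, 0.6],
    [0, 0, 0, 0, 0, 0, 0.6],
    [0, 0, 0, 0, 0, 0, 0.6],
    [0, 0, 0, 0, 0, 0, 0.6],
    [0, 0, 0, 0, 0, 0, 0.6]
  ]
}}

```text
time: 22.98
position: [0.5842, 0.0463, 0.0842]
tool_rot: [2.404, 2.022, -0.0]
ft_force: [-0.4, -0.6, 0.3]
grip_width: 0.6
grip_force: 0.0
```

```bash
python3 st.py; python3 - <<'E'
from hubs import *
a=grab('scene')[0]; cv2.imwrite('pics/k.png',cv2.resize(a[160:280,200:340],(700,600),interpolation=cv2.INTER_CUBIC)[:,:,::-1])
for c in((.5845,.048),(.5659,-.06)): show('scene',c,.025,.045,.07);show('top',c,.025,.045,.07)
E
```

```text
22.9833 [0.5842 0.0463 0.0842] yaw_y -9.86 z [ 3.e-04 -5.e-04 -1.e+00] j [-0.6   0.32  0.56  1.79 -0.19  1.08 -0.14] [-0.37 -0.56  0.31] 0.6001346945523321 0.0
scene (0.5845, 0.048) 101 [0.5843 0.0538 0.0542] [0.5705 0.0249 0.0453] [0.601  0.07   0.0644]
top (0.5845, 0.048) 0
scene (0.5659, -0.06) 84 [ 0.5655 -0.0532  0.0549] [ 0.5505 -0.0695  0.0456] [ 0.5834 -0.0358  0.064 ]
top (0.5659, -0.06) 98 [ 0.5667 -0.0584  0.0558] [ 0.5519 -0.0741  0.0454] [ 0.5805 -0.0375  0.0642]
```

View pics/k.png

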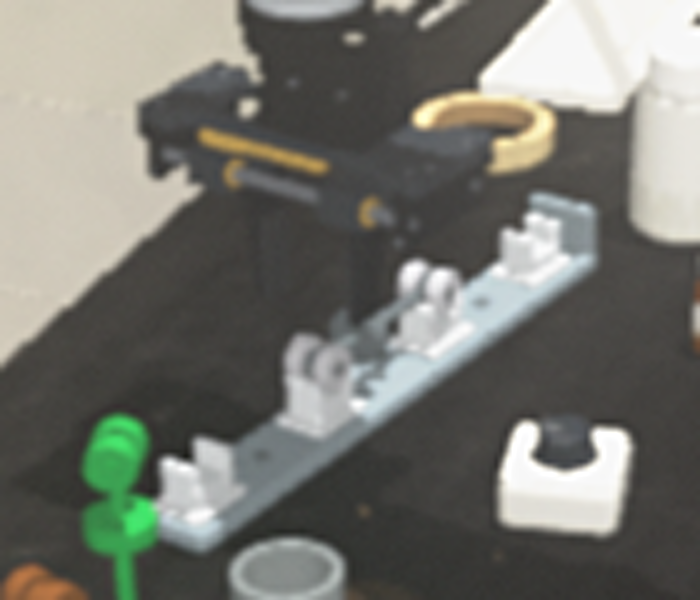

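The picture shows the gauge lying in seat 2 (collar end, (318,385)) and seat 3 (plain end, (430,305)). I now grip the collar-end hub.

{"api": "step_arm", "payload": {
  "targets": [
    [0, 0, -1.2, 0, 0, 0, 0.6],
    [0, 0, -1.5, 0, 0, 0, 0.6],
    [0, 0, -1.5, 0, 0, 0, 0.6],
    [0, 0, -1.0, 0, 0, 0, 0.6],
    [0, 0, -0.3, 0, 0, 0, 0.6]
  ]
}}

```text
time: 23.65
position: [0.5824, 0.0478, 0.0264]
tool_rot: [-2.4, -2.024, 0.006]
ft_force: [-0.5, -0.1, -0.3]
grip_width: 0.595
grip_force: 0.0
```

{"api": "step_arm", "payload": {
  "targets": [
    [0, 0, 0, 0, 0, 0, 0.4],
    [0, 0, 0, 0, 0, 0, 0.35],
    [0, 0, 0, 0, 0, 0, 0.2],
    [0, 0, 0, 0, 0, 0, 0.2],
    [0, 0, 0, 0, 0, 0, 0.2]
  ]
}}

```text
time: 24.07
position: [0.5848, 0.0481, 0.0297]
tool_rot: [2.401, 2.025, 0.002]
ft_force: [0.2, 1.3, 0.2]
grip_width: 0.321
grip_force: 30.0
```

{"api": "step_arm", "payload": {
  "targets": [
    [0, 0, 0, 0, 0, 0, 0.2],
    [0, 0, 0, 0, 0, 0, 0.2],
    [0, 0, 0, 0, 0, 0, 0.2],
    [0, 0, 0, 0, 0, 0, 0.2],
    [0, 0, 0, 0, 0, 0, 0.2]
  ]
}}

```text
time: 24.48
position: [0.5847, 0.0481, 0.0295]
tool_rot: [2.401, 2.025, 0.002]
ft_force: [0.5, 0.5, 3.9]
grip_width: 0.318
grip_force: 30.0
```

```bash
python3 st.py; python3 - <<'E'
from gen import *
arc(np.array([.5661,-.0604,.048]),-90,90,45,.111,(.5844,.0479,.0293))
E
```

```text
24.4833 [0.5847 0.0481 0.0295] yaw_y -9.72 z [ 1.1e-03  2.0e-04 -1.0e+00] j [-0.58  0.39  0.54  1.83 -0.24  0.98 -0.11] [0.49 0.52 3.87] 0.318090274962992 29.99963770620525
[[0.03, 0.11, 0.41, 0, 0, 0, 0.2], [-0.01, -0.03, 0.45, 0, 0, 0, 0.2], [-0.01, -0.05, 0.49, 0, 0, 0, 0.2], [-0.01, -0.07, 0.53, 0, 0, 0, 0.2], [-0.02, -0.11, 0.56, 0, 0, 0, 0.2]]
[[-0.02, -0.15, 0.6, 0, 0, 0, 0.2], [-0.04, -0.2, 0.62, 0, 0, 0, 0.2], [-0.04, -0.24, 0.65, 0, 0, 0, 0.2], [-0.05, -0.3, 0.66, 0, 0, 0, 0.2], [-0.06, -0.36, 0.67, 0, 0, 0, 0.2]]
[[-0.07, -0.43, 0.67, 0, 0, 0, 0.2], [-0.08, -0.48, 0.66, 0, 0, 0, 0.2], [-0.1, -0.56, 0.64, 0, 0, 0, 0.2], [-0.1, -0.61, 0.62, 0, 0, 0, 0.2], [-0.12, -0.69, 0.58, 0, 0, 0, 0.2]]
[[-0.13, -0.74, 0.53, 0, 0, 0, 0.2], [-0.13, -0.81, 0.47, 0, 0, 0, 0.2], [-0.15, -0.85, 0.41, 0, 0, 0, 0.2], [-0.15, -0.9, 0.34, 0, 0, 0, 0.2], [-0.16, -0.93, 0.26, 0, 0, 0, 0.2]]
[[-0.16, -0.96, 0.18, 0, 0, 0, 0.2], [-0.17, -0.98, 0.09, 0, 0, 0, 0.2], [-0.16, -0.98, -0.0, 0, 0, 0, 0.2], [-0.17, -0.98, -0.09, 0, 0, 0, 0.2], [-0.16, -0.96, -0.18, 0, 0, 0, 0.2]]
[[-0.16, -0.93, -0.26, 0, 0, 0, 0.2], [-0.15, -0.9, -0.34, 0, 0, 0, 0.2], [-0.15, -0.85, -0.41, 0, 0, 0, 0.2], [-0.13, -0.81, -0.47, 0, 0, 0, 0.2], [-0.13, -0.74, -0.53, 0, 0, 0, 0.2]]
[[-0.12, -0.69, -0.58, 0, 0, 0, 0.2], [-0.1, -0.61, -0.62, 0, 0, 0, 0.2], [-0.1, -0.56, -0.64, 0, 0, 0, 0.2], [-0.08, -0.48, -0.66, 0, 0, 0, 0.2], [-0.07, -0.43, -0.67, 0, 0, 0, 0.2]]
[[-0.06, -0.36, -0.67, 0, 0, 0, 0.2], [-0.05, -0.3, -0.66, 0, 0, 0, 0.2], [-0.04, -0.24, -0.65, 0, 0, 0, 0.2], [-0.04, -0.2, -0.62, 0, 0, 0, 0.2], [-0.02, -0.15, -0.6, 0, 0, 0, 0.2]]
[[-0.02, -0.11, -0.56, 0, 0, 0, 0.2], [-0.01, -0.07, -0.53, 0, 0, 0, 0.2], [-0.01, -0.05, -0.49, 0, 0, 0, 0.2], [-0.01, -0.03, -0.45, 0, 0, 0, 0.2], [0.0, -0.0, -0.41, 0, 0, 0, 0.2]]
end [ 0.5475 -0.1698  0.0293]
```

{"api": "step_arm", "payload": {
  "targets": [
    [0.03, 0.11, 0.41, 0, 0, 0, 0.2],
    [-0.01, -0.03, 0.45, 0, 0, 0, 0.2],
    [-0.01, -0.05, 0.49, 0, 0, 0, 0.2],
    [-0.01, -0.07, 0.53, 0, 0, 0, 0.2],
    [-0.02, -0.11, 0.56, 0, 0, 0, 0.2]
  ]
}}

```text
time: 24.9
position: [0.5838, 0.0458, 0.0537]
tool_rot: [2.402, 2.025, -0.001]
ft_force: [1.1, -1.4, -2.7]
grip_width: 0.317
grip_force: 30.0
```

{"api": "step_arm", "payload": {
  "targets": [
    [-0.02, -0.15, 0.6, 0, 0, 0, 0.2],
    [-0.04, -0.2, 0.62, 0, 0, 0, 0.2],
    [-0.04, -0.24, 0.65, 0, 0, 0, 0.2],
    [-0.05, -0.3, 0.66, 0, 0, 0, 0.2],
    [-0.06, -0.36, 0.67, 0, 0, 0, 0.2]
  ]
}}

```text
time: 25.32
position: [0.5817, 0.034, 0.086]
tool_rot: [-2.401, -2.025, -0.0]
ft_force: [0.2, -0.9, -2.9]
grip_width: 0.319
grip_force: 30.0
```

```bash
python3 st.py; python3 - <<'E'
from hubs import *
for c in((.5659,-.06),): show('scene',c,.025,.045,.07);show('top',c,.025,.045,.07)
E
```

```text
25.3167 [0.5817 0.034  0.086 ] yaw_y -9.71 z [-1.e-04  4.e-04 -1.e+00] j [-0.59  0.31  0.57  1.8  -0.19  1.08 -0.12] [ 0.24 -0.9  -2.86] 0.31894889124287723 29.99990589916706
scene (0.5659, -0.06) 78 [ 0.5636 -0.0517  0.0557] [ 0.5516 -0.0731  0.0457] [ 0.5806 -0.0369  0.0667]
top (0.5659, -0.06) 101 [ 0.5661 -0.0589  0.0566] [ 0.5516 -0.0742  0.0452] [ 0.5807 -0.0418  0.0663]
```

{"api": "step_arm", "payload": {
  "targets": [
    [-0.07, -0.43, 0.67, 0, 0, 0, 0.2],
    [-0.08, -0.48, 0.66, 0, 0, 0, 0.2],
    [-0.1, -0.56, 0.64, 0, 0, 0, 0.2],
    [-0.1, -0.61, 0.62, 0, 0, 0, 0.2],
    [-0.12, -0.69, 0.58, 0, 0, 0, 0.2]
  ]
}}

```text
time: 25.83
position: [0.5769, 0.0057, 0.1177]
tool_rot: [-2.402, -2.025, 0.0]
ft_force: [-0.3, -0.8, -3.3]
grip_width: 0.319
grip_force: 30.0
```

{"api": "step_arm", "payload": {
  "targets": [
    [-0.13, -0.74, 0.53, 0, 0, 0, 0.2],
    [-0.13, -0.81, 0.47, 0, 0, 0, 0.2],
    [-0.15, -0.85, 0.41, 0, 0, 0, 0.2],
    [-0.15, -0.9, 0.34, 0, 0, 0, 0.2],
    [-0.16, -0.93, 0.26, 0, 0, 0, 0.2]
  ]
}}

```text
time: 26.25
position: [0.5701, -0.0368, 0.1377]
tool_rot: [2.401, 2.025, 0.001]
ft_force: [0.9, -1.1, -2.9]
grip_width: 0.317
grip_force: 30.0
```

{"api": "step_arm", "payload": {
  "targets": [
    [-0.16, -0.96, 0.18, 0, 0, 0, 0.2],
    [-0.17, -0.98, 0.09, 0, 0, 0, 0.2],
    [-0.16, -0.98, 0, 0, 0, 0, 0.2],
    [-0.17, -0.98, -0.09, 0, 0, 0, 0.2],
    [-0.16, -0.96, -0.18, 0, 0, 0, 0.2]
  ]
}}

```text
time: 26.67
position: [0.5617, -0.0855, 0.1372]
tool_rot: [2.402, 2.025, 0.001]
ft_force: [0.3, 0.2, -3.3]
grip_width: 0.322
grip_force: 30.0
```

{"api": "step_arm", "payload": {
  "targets": [
    [-0.16, -0.93, -0.26, 0, 0, 0, 0.2],
    [-0.15, -0.9, -0.34, 0, 0, 0, 0.2],
    [-0.15, -0.85, -0.41, 0, 0, 0, 0.2],
    [-0.13, -0.81, -0.47, 0, 0, 0, 0.2],
    [-0.13, -0.74, -0.53, 0, 0, 0, 0.2]
  ]
}}

```text
time: 27.08
position: [0.5545, -0.1277, 0.1165]
tool_rot: [-2.402, -2.025, -0.0]
ft_force: [0.1, -0.0, -2.3]
grip_width: 0.318
grip_force: 30.0
```

{"api": "step_arm", "payload": {
  "targets": [
    [-0.12, -0.69, -0.58, 0, 0, 0, 0.2],
    [-0.1, -0.61, -0.62, 0, 0, 0, 0.2],
    [-0.1, -0.56, -0.64, 0, 0, 0, 0.2],
    [-0.08, -0.48, -0.66, 0, 0, 0, 0.2],
    [-0.07, -0.43, -0.67, 0, 0, 0, 0.2]
  ]
}}

```text
time: 27.5
position: [0.5498, -0.1549, 0.0846]
tool_rot: [-2.401, -2.025, -0.0]
ft_force: [0.3, 1.3, -1.9]
grip_width: 0.322
grip_force: 30.0
```

```bash
python3 st.py; python3 - <<'E'
from hubs import *
for c in((.5659,-.06),): show('scene',c,.025,.045,.07);show('top',c,.025,.045,.07)
E
```

```text
27.5 [ 0.5498 -0.1549  0.0846] yaw_y -9.71 z [-1.e-04  2.e-04 -1.e+00] j [-0.34  0.31  0.67  1.83 -0.21  1.08  0.24] [ 0.33  1.33 -1.95] 0.3216819546810072 29.99955167993903
scene (0.5659, -0.06) 93 [ 0.5651 -0.0567  0.0563] [ 0.5497 -0.0835  0.0453] [ 0.5834 -0.0415  0.0655]
top (0.5659, -0.06) 95 [ 0.5652 -0.0632  0.0578] [ 0.5513 -0.0833  0.0457] [ 0.5804 -0.046   0.0658]
```

{"api": "step_arm", "payload": {
  "targets": [
    [-0.06, -0.36, -0.67, 0, 0, 0, 0.2],
    [-0.05, -0.3, -0.66, 0, 0, 0, 0.2],
    [-0.04, -0.24, -0.65, 0, 0, 0, 0.2],
    [-0.04, -0.2, -0.62, 0, 0, 0, 0.2],
    [-0.02, -0.15, -0.6, 0, 0, 0, 0.2]
  ]
}}

```text
time: 28.02
position: [0.5479, -0.1672, 0.0528]
tool_rot: [2.402, 2.025, 0.0]
ft_force: [-0.1, 1.5, -2.5]
grip_width: 0.32
grip_force: 30.0
```

{"api": "step_arm", "payload": {
  "targets": [
    [-0.02, -0.11, -0.56, 0, 0, 0, 0.2],
    [-0.01, -0.07, -0.53, 0, 0, 0, 0.2],
    [-0.01, -0.05, -0.45, 0, 0, 0, 0.2],
    [-0.01, -0.03, -0.35, 0, 0, 0, 0.2],
    [0, 0, -0.25, 0, 0, 0, 0.2]
  ]
}}

```text
time: 28.43
position: [0.5474, -0.1695, 0.0316]
tool_rot: [-2.401, -2.025, -0.0]
ft_force: [0.6, 1.7, -0.9]
grip_width: 0.318
grip_force: 30.0
```

{"api": "step_arm", "payload": {
  "targets": [
    [0, 0, -0.15, 0, 0, 0, 0.2],
    [0, 0, -0.1, 0, 0, 0, 0.2],
    [0, 0, -0.05, 0, 0, 0, 0.2],
    [0, 0, 0, 0, 0, 0, 0.2],
    [0, 0, 0, 0, 0, 0, 0.2]
  ]
}}

```text
time: 28.85
position: [0.5478, -0.169, 0.0295]
tool_rot: [-2.401, -2.026, -0.002]
ft_force: [0.5, 5.1, 2.8]
grip_width: 0.319
grip_force: 30.0
```

```bash
python3 st.py
```

```text
28.85 [ 0.5478 -0.169   0.0295] yaw_y -9.69 z [ 8.e-04  9.e-04 -1.e+00] j [-0.29  0.39  0.65  1.87 -0.28  0.98  0.31] [0.47 5.06 2.8 ] 0.31855083550545915 29.9994336348027
```

Seated; release slowly and rise.

{"api": "step_arm", "payload": {
  "targets": [
    [0, 0.05, 0, 0, 0, 0, 0.33],
    [0, 0.05, 0, 0, 0, 0, 0.36],
    [0, 0, 0, 0, 0, 0, 0.42],
    [0, 0, 0, 0, 0, 0, 0.5],
    [0, 0, 0, 0, 0, 0, 0.6]
  ]
}}

```text
time: 29.27
position: [0.5471, -0.1695, 0.0289]
tool_rot: [2.402, 2.024, -0.001]
ft_force: [-0.7, -1.0, -0.1]
grip_width: 0.489
grip_force: 0.0
```

{"api": "step_arm", "payload": {
  "targets": [
    [0, 0, 0, 0, 0, 0, 0.6],
    [0, 0, 1.0, 0, 0, 0, 0.6],
    [0, 0, 1.5, 0, 0, 0, 0.6],
    [0, 0, 2, 0, 0, 0, 0.6],
    [0, 0, 2.5, 0, 0, 0, 0.6]
  ]
}}

```text
time: 29.68
position: [0.5463, -0.1687, 0.0993]
tool_rot: [-2.401, -2.024, 0.003]
ft_force: [0.7, 1.0, -0.6]
grip_width: 0.597
grip_force: 0.0
```

{"api": "step_arm", "payload": {
  "targets": [
    [0, 0, 2.5, 0, 0, 0, 0.6],
    [0, 0, 2.5, 0, 0, 0, 0.6],
    [0, 0, 2.0, 0, 0, 0, 0.6],
    [0, 0, 1, 0, 0, 0, 0.6],
    [0, 0, 0, 0, 0, 0, 0.6]
  ]
}}

```text
time: 30.1
position: [0.5488, -0.1694, 0.1819]
tool_rot: [2.399, 2.023, 0.006]
ft_force: [1.0, 0.3, -0.4]
grip_width: 0.599
grip_force: 0.0
```

{"api": "step_arm", "payload": {
  "targets": [
    [0, 0, 0, 0, 0, 0, 0.6],
    [0, 0, 0, 0, 0, 0, 0.6],
    [0, 0, 0, 0, 0, 0, 0.6],
    [0, 0, 0, 0, 0, 0, 0.6],
    [0, 0, 0, 0, 0, 0, 0.6]
  ]
}}

```text
time: 30.52
position: [0.5468, -0.1686, 0.178]
tool_rot: [-2.401, -2.024, 0.002]
ft_force: [0.1, -0.4, 0.4]
grip_width: 0.599
grip_force: 0.0
```

```bash
python3 st.py; python3 - <<'E'
from hubs import *
a=grab('scene')[0]; cv2.imwrite('pics/l.png',cv2.resize(a[160:340,190:400],(700,600),interpolation=cv2.INTER_CUBIC)[:,:,::-1])
for c in((.5659,-.06),(.5475,-.1688)): show('scene',c,.025,.045,.07)
E
```

```text
30.5167 [ 0.5468 -0.1686  0.178 ] yaw_y -9.73 z [-1.7e-03 -1.0e-04 -1.0e+00] j [-0.36  0.21  0.7   1.73 -0.14  1.25  0.21] [ 0.1  -0.37  0.42] 0.5986664320095962 0.0
scene (0.5659, -0.06) 83 [ 0.566  -0.0552  0.0546] [ 0.5498 -0.0847  0.045 ] [ 0.5834 -0.0375  0.0645]
scene (0.5475, -0.1688) 66 [ 0.5459 -0.1623  0.0555] [ 0.5338 -0.1796  0.0452] [ 0.5642 -0.1471  0.0664]
```

View pics/l.png

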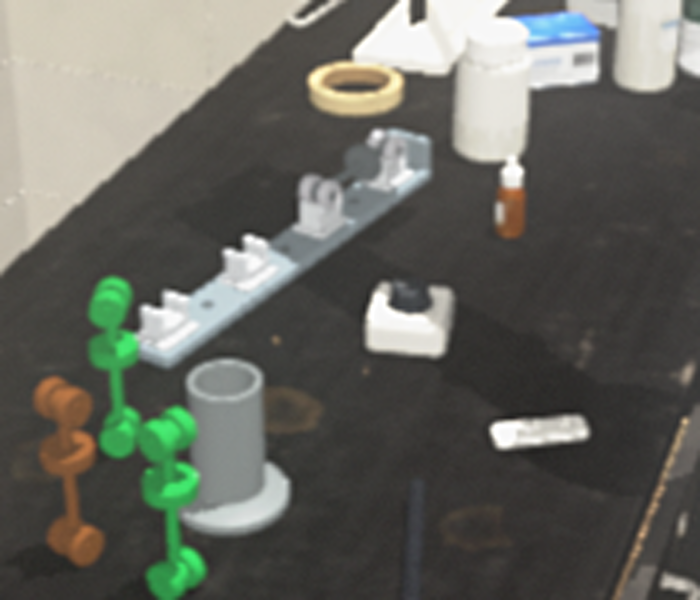

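The picture shows the gauge lying in seats 3 (320,205) and 4 (390,160). The holder is upright at (225,445), and the jar, timer and dropper stand untouched.

```bash
python3 -c "
from bench import ctrl
print(ctrl.close_job())"
```

```text
the job is handed in; nothing more can be done
None
```

The gauge was walked end over end along the rail and now lies released in seats 3 (plain hub) and 4 (collar-end hub); the holder is still standing, the jar, timer and dropper look undisturbed, and the job is handed in at about 31 s (no verdict was returned).

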